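# Close candy-stick cases on a pedal press

### The arm

A 6-joint arm with a two-finger parallel gripper is mounted at the origin on the work surface. World frame = base frame: x ahead of the robot, y to its left, z up, the work surface at z = 0. Lengths are in m, angles in degrees, forces in N, time in s.
With the tool pointing down it reaches from about 0.375 to 0.9 m from the base axis. Payload 3.1 kg.
Tool frame: the origin (TCP) lies at the very end of the fingers, on their centre line; the grasp point (between the pads) lies 19 mm behind it; z points along the fingers, y is the line along which they close (so a half turn about z gives the same grasp; the last joint's range is limited). The gripper opens to 87 mm and grips with 3 to 60 N. Pads are 19 mm wide; open, the fingers measure 117 mm over their backs; the gripper's body (75 mm by 190 mm) begins 51 mm behind the grasp point.
Start: joints at [-80.415, 30.224, 82.088, -0, 67.689, -10.227], TCP at [0.212, -0.588, 0.223] pointing down, gripper open.
Joint ranges: [-176.69, 176.69], [-43.24, 126.21], [12.49, 139.97], [-82, 262], [0, 151.66], [-163.58, 163.58]. Speed limits (degrees/s): [159.86, 159.86, 180, 180, 180, 180].

### API

Orientations are given as a 3x3 rotation matrix whose columns are the frame's x, y, z axes.
In Python, from rig import readout, viewer, ticket gives the robot as it stands.
- The arm moves only by the tool send_rows, never from a script. Its argument "moves" is a list of rows, each a list of 6 numbers: the shift along the tool's x, y, z in units of 250 mm (1.0 is 250 mm), then the turn, a rotation vector about the tool's x, y, z in units of 90 degrees (1.0 is 90 degrees). A call has 1 to 12 rows; each row is the pose to reach, as a shift and turn from the pose commanded when the call began, along the tool's axes at that moment; what a row does not reach only later rows make up. A row lasts 1/10 s, in which the tool goes at most 50 mm and 8.59 degrees, less where a joint would pass 70% of its speed; a pose out of reach is approached as far as the arm can. A call with a number of a shift or a turn outside -1 to 1 is refused whole. A call with a gripper value outside its range is refused whole. "grip" is the opening, from 0 (shut) to 1 (fully open), set as the call begins (left out, the last holds). The fingers move at their own pace and stop on an object; the grip force is fixed at half the most. Time passes only in rows, so rows that repeat a pose let the fingers close. It gives the time, the measured TCP pose, the force, the opening and the grip force at its end, in the units of the state.
- readout.read_state(): the state, without advancing time (a new reading comes with each control period).
- viewer.capture(name): name is "scene" or "top" or "wrist"; returns (picture, depth): 480x640x3 uint8, red, green, blue; 480x640 float32, m along the optical axis (not along the pixel's ray), 0 where there is no reading.
- viewer.camera_info(name): a dict with "fx", "fy", "cx", "cy" (pixels), "R" (3x3) and "t" (3): a world point X has camera coordinates R X + t; the wrist camera has in their place "tool_from_camera" (4x4, takes a point from camera to tool coordinates, whose origin is the TCP and whose axes are the flange's). Camera axes: x right, y down, z forward; pixel columns grow to the right and rows downward; lengths in m; the calibration is good to about 2 mm. A picture is of the moment at which its call begins: read the wrist's pose just before it. camera_info takes no time and is no camera call.
- ticket.hand_in(): hands the job in; it is judged then, once.
The state is a dict: "time_s": time; "joint_positions": joint angles; "qvel": joint speeds; "tau": joint torques, N m; "position": TCP position; "tcp_rot": TCP orientation; "force": force on the tool from outside, world axes, zero at the start; "moment": the same for the moment, N m; "opening": opening from 0.0 (shut) to 1.0 (fully open); "grasp_force": force on a finger pad.
Only numpy, scipy, OpenCV 4.12 (cv2) and the standard library are available. Lean on these libraries where they do the work, as an engineer would, in place of code of your own. Each camera call takes 0.05 s, during which the arm holds its last target. There are 200 camera calls.

### The job

Close every candy-stick case on the mat: push one end in under the press's pad up to the back stop, press the pedal down to its stop with the gripper so that the pad flattens the orange tab, turn the case end for end, press the other tab the same way, and lay the closed case flat and upright in the purple tray, lengthwise across it beside the others. The cases are thin and crack easily: grip them with no more than about 30 N, set them down softly without letting them fall, and never push on the tabs or the press's beam with the gripper itself; leave the jar, label roll and tub alone.

Things in the scene. Friction and masses are not known exactly. Their poses are not given: they have to be found in the camera images.
- press: Bench closing press, fixed, grey and green. Origin on the table under the bed; x points the way a case is pushed in (roughly away from the robot), y left, z up. Bed top 30 mm up, from x = -130 mm to the stop, 130 mm wide, 6 mm lips along its sides (y = +-62.5). Guide posts at x = 85, y = +-80 mm; green top bridge to 193 mm up. Open in front and at the sides.
- press_stop (a point): Middle of the foot of the back stop's front face, on the bed: (60, 0, 30) mm in the press frame. The stop is a bar 100 mm wide, 20 mm high; a case is in place when its end squarely faces the stop, within about 6 mm of it.
- pedal (a joint): Hinged spring pedal: 0 = up (rest), 0.273 rad = down at its stop. It hinges at (165, -130, 35) mm in the press frame, 235 mm behind its foot plate. Pressing the plate takes about 5 N at first and 14 N at the stop; the spring lifts it when released.
- pedal_plate (a point): Middle of the top of the pedal's black ribbed foot plate (80 mm along press x, 60 mm wide), right of the bed, at (-59, -130, 108) mm in the press frame when up; at the stop it is level, at (-70, -130, 45) mm.
- crosshead (a joint): Steel beam of the press, linked to the pedal by a pull rod at its right end: moves down from 0 (up) to 0.030 m (pedal at the stop). Its nose (70 mm wide) reaches forward to x = 18 mm in the press frame, 123 to 151 mm above the table when up. Not to be pushed by the arm.
- pad_face (a point): Middle of the underside of the black rubber pad under the nose (x = 18 to 58 mm in the press frame, 90 mm wide): 96 mm above the table when up. It is sprung (5 N rising to 11 N, 13 mm of give); with nothing under it, it comes down to 36 mm above the bed, so it flattens a tab on a 38 mm high case.
- tray: Display tray, purple, fixed, open on top. Origin on the table under its middle. Inside 335 mm along its x and 230 mm along its y, floor 5 mm above the table, walls to 24 mm. Cases lie in it across its x (long side along its y), side by side, flat on the floor.
- mat: Mauve mat, 340 mm (x) by 225 mm (y), lying flush on the table, where the unclosed cases start. Origin at its middle.
- candy_jar: Bystander: green jar with black lid, 84 mm across, 125 mm tall, loose. Origin at the middle of its underside.
- label_roll: Bystander: white roll of labels, 90 mm across, 40 mm tall, loose. Origin at the middle of its underside.
- gum_tub: Bystander: turquoise tub, 96 mm across, 100 mm tall, loose. Origin at the middle of its underside.
- green_case: Loose candy-stick case, bright green thin-walled shell with a clear lid over striped sticks, 190 mm long (its x), 48 mm wide (y), 38 mm high, about 0.22 kg. Origin at the middle of its underside, z up. Grip it across the 48 mm at mid-length. May be absent.
- green_case_tab_a (a joint): Orange tamper tab at the +x end of the bright green case, 28 mm long, 38 mm wide, 3 mm thick. It hinges on top of the case 93 mm from the middle and points inward: 0 = flat on the lid (closed), 0.35 to 0.55 rad = standing open at the start (its tip about 15 mm above the lid). Stiff hinge: it stays where it is put.
- green_case_tab_b (a joint): Orange tamper tab at the -x end of the bright green case, 28 mm long, 38 mm wide, 3 mm thick. It hinges on top of the case 93 mm from the middle and points inward: 0 = flat on the lid (closed), 0.35 to 0.55 rad = standing open at the start (its tip about 15 mm above the lid). Stiff hinge: it stays where it is put.
- blue_case: Loose candy-stick case, turquoise blue thin-walled shell with a clear lid over striped sticks, 190 mm long (its x), 48 mm wide (y), 38 mm high, about 0.22 kg. Origin at the middle of its underside, z up. Grip it across the 48 mm at mid-length. May be absent.
- blue_case_tab_a (a joint): Orange tamper tab at the +x end of the turquoise blue case, 28 mm long, 38 mm wide, 3 mm thick. It hinges on top of the case 93 mm from the middle and points inward: 0 = flat on the lid (closed), 0.35 to 0.55 rad = standing open at the start (its tip about 15 mm above the lid). Stiff hinge: it stays where it is put.
- blue_case_tab_b (a joint): Orange tamper tab at the -x end of the turquoise blue case, 28 mm long, 38 mm wide, 3 mm thick. It hinges on top of the case 93 mm from the middle and points inward: 0 = flat on the lid (closed), 0.35 to 0.55 rad = standing open at the start (its tip about 15 mm above the lid). Stiff hinge: it stays where it is put.
- black_case: Loose candy-stick case, black thin-walled shell with a clear lid over striped sticks, 190 mm long (its x), 48 mm wide (y), 38 mm high, about 0.22 kg. Origin at the middle of its underside, z up. Grip it across the 48 mm at mid-length. May be absent.
- black_case_tab_a (a joint): Orange tamper tab at the +x end of the black case, 28 mm long, 38 mm wide, 3 mm thick. It hinges on top of the case 93 mm from the middle and points inward: 0 = flat on the lid (closed), 0.35 to 0.55 rad = standing open at the start (its tip about 15 mm above the lid). Stiff hinge: it stays where it is put.
- black_case_tab_b (a joint): Orange tamper tab at the -x end of the black case, 28 mm long, 38 mm wide, 3 mm thick. It hinges on top of the case 93 mm from the middle and points inward: 0 = flat on the lid (closed), 0.35 to 0.55 rad = standing open at the start (its tip about 15 mm above the lid). Stiff hinge: it stays where it is put.
Things that resemble listed ones, but are neither listed nor needed, are in the scene too. Leave any red look-alike of the blue_case alone. What is shaped like the green_case but red is not meant.

How it is judged:
By the outcome, as a careful person would: the job done as asked, in the order asked, and still so for the second after the job is handed in, with the robot touching nothing.
Of green_case, blue_case, black_case only 2 to 3 are there at a start; the rules pass over those that are not, and their reading is None.
At some moment in a run one of green_case, blue_case, black_case may be knocked a few centimetres aside while the robot is not near it.
It also fails if it takes over 210 s, if anything falls off the work surface, if the arm or the gripper's body presses on something with over 40 N, if the wrist force passes 120 N, or if a joint passes its speed limit or range.

## Working session

There is one attempt and no reset: what is moved stays moved. The work goes in short steps, Python scripts to look and compute and a tool call to move; the robot and the scene stay as the last step left them, time stands still between calls to the robot, and variables do not carry over. Pictures are saved under pics/ and viewed, at most 14 in all, crops included, and the job is handed in when it is done.

Besides the shell and the picture viewer there is one more tool, called as a command line: name --pt "numbers of a row" for each row, then --argument value for the rest. send_rows: Moves the arm, as the interface text tells. Shifts and turns lie within -1 to 1; 1 stands for 250 mm of shift or 90 degrees of turn. Its arguments: {"type":"object","properties":{"moves":{"type":"array"},"grip":{"type":"number"}},"required":["moves"]}

```bash
ls; mkdir -p pics; python3 - <<'E'
from rig import readout, viewer
import cv2,numpy as np
for n in("scene","top"):
    p,d=viewer.capture(n); cv2.imwrite(f"pics/{n}0.png",p[:,:,::-1]); np.save(f"pics/{n}0.npy",d)
    print(n,viewer.camera_info(n))
print(readout.read_state())
print(viewer.camera_info("wrist"))
E
```

```text
pics
scene {'fx': 445.4343294645456, 'fy': 445.4343294645456, 'cx': 321.0934243484264, 'cy': 233.34957404951442, 'R': array([[ 0.58829917,  0.80859973,  0.00840051],
       [ 0.6433667 , -0.46173952, -0.61063566],
       [-0.48988098,  0.36464106, -0.79186711]]), 't': array([-0.33832296, -0.21426464,  1.52657486])}
top {'fx': 549.9936534533117, 'fy': 549.9936534533117, 'cx': 311.29071884574654, 'cy': 242.20390039679083, 'R': array([[ 0.01289565, -0.99982451,  0.01358855],
       [-0.98050454, -0.01530892, -0.19589917],
       [ 0.19607282, -0.01079739, -0.98052989]]), 't': array([0.05206276, 0.50308583, 1.49631256])}
{'time_s': 0.1, 'joint_positions': array([-8.04151594e+01,  3.02755798e+01,  8.21476605e+01, -2.01405785e-03,
        6.76897895e+01, -1.02253527e+01]), 'qvel': array([ 0.1855452 , -0.07162889, -0.11520218,  0.09869528,  0.02315628,
        0.08712589]), 'tau': array([-1.48962818e-04, -4.40984774e+01, -1.77151716e+01,  6.34365971e-02,
        5.33985836e-02, -4.51404196e-05]), 'position': array([ 0.21174383, -0.5873467 ,  0.22165637]), 'tcp_rot': array([[ 9.40816014e-01,  3.38917538e-01, -3.60543120e-04],
       [ 3.38917580e-01, -9.40814068e-01,  1.93978492e-03],
       [ 3.18223088e-04, -1.94717512e-03, -9.99998054e-01]]), 'force': array([-0.30722101,  0.37132434,  0.1620944 ]), 'moment': array([ 0.0169996 , -0.01833099,  0.03319121]), 'grasp_force': 0.0, 'opening': 0.9997040378554389}
{'fx': 345.13746043888966, 'fy': 345.13746043888966, 'cx': 325.9935759018765, 'cy': 237.9295077745795, 'tool_from_camera': array([[-1.27439623e-03, -9.52564787e-01, -3.04333208e-01,
         8.48236941e-02],
       [ 9.99999167e-01, -1.27579689e-03, -1.94247547e-04,
         6.26238322e-04],
       [-2.03233987e-04, -3.04333202e-01,  9.52565620e-01,
        -1.62492183e-01],
       [ 0.00000000e+00,  0.00000000e+00,  0.00000000e+00,
         1.00000000e+00]])}
```

View pics/top0.png

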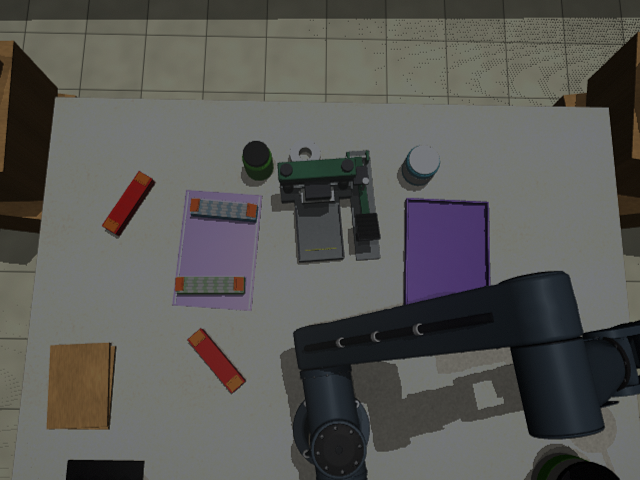

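View pics/scene0.png

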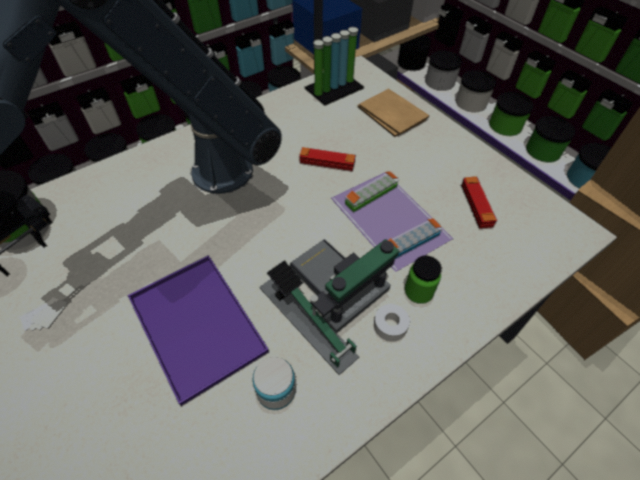

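Top view: a turquoise case sits at (224,209) and a green one at (210,285) on the mat. Red look-alikes are at (129,204) and (217,360), and I'll leave those alone. No black case is visible. The press is at (320,210), with the pedal plate at (367,227) and the tray at (447,250).

```bash
cat > h.py <<'E'
import numpy as np,cv2
from rig import readout,viewer
def cloud(n,d,info=None,st=None):
    c=info or viewer.camera_info(n); v,u=np.mgrid[0:480,0:640]
    P=np.stack([(u-c['cx'])/c['fx']*d,(v-c['cy'])/c['fy']*d,d],-1)
    if n=='wrist':
        T=c['tool_from_camera']; P=P@T[:3,:3].T+T[:3,3]
        return P@st['tcp_rot'].T+st['position']
    return (P-c['t'])@c['R']
def ray(n,uv,z,st=None):
    c=viewer.camera_info(n); uv=np.atleast_2d(uv).astype(float)
    D=np.c_[(uv[:,0]-c['cx'])/c['fx'],(uv[:,1]-c['cy'])/c['fy'],np.ones(len(uv))]
    if n=='wrist':
        T=c['tool_from_camera'];R=st['tcp_rot']@T[:3,:3];o=st['tcp_rot']@T[:3,3]+st['position']; D=D@R.T
    else: D=D@c['R'];o=-c['R'].T@c['t']
    return o+D*((z-o[2])/D[:,2])[:,None]
def rect(P):
    (c,s,a)=cv2.minAreaRect((P[:,:2]*1000).astype(np.float32)); 
    if s[0]<s[1]: s=s[::-1];a+=90
    a=(a+90)%180-90
    return np.round(c,1),np.round(s,1),round(a,2)
def big(m):
    n,l,s,_=cv2.connectedComponentsWithStats(m.astype(np.uint8)); return l==1+np.argmax(s[1:,4])
E
python3 - <<'E'
from h import *
p=cv2.imread('pics/top0.png');d=np.load('pics/top0.npy');W=cloud('top',d);Z=W[...,2]
hsv=cv2.cvtColor(p,cv2.COLOR_BGR2HSV)
def box(x0,y0,x1,y1):
    m=np.zeros((480,640),bool);m[y0:y1,x0:x1]=1;return m
for n,b in(('blue',(180,185,270,232)),('green',(165,265,255,305))):
    m=big(box(*b)&(Z>.02)); print(n,rect(W[m]),np.median(Z[m]),m.sum())
    o=m&(hsv[...,0]<15)&(hsv[...,1]>150);k,l,s,c=cv2.connectedComponentsWithStats(o.astype(np.uint8))
    for i in range(1,k):
        if s[i,4]>10: print('  tab',c[i],ray('top',c[i],.045)[0].round(4),np.round(np.percentile(Z[l==i],[5,50,95]),4))
m=box(280,190,350,275)&(Z>.024)&(Z<.033);m=big(m);print('bed',rect(W[m]),np.median(Z[m]))
m=box(280,190,350,275)&(Z>.015)&(Z<.045);m=big(m);print('bed+lips',rect(W[m]))
m=box(345,205,390,250)&(Z>.08);m=big(m);print('plate',rect(W[m]),np.percentile(Z[m],[5,50,95]))
m=box(270,150,365,195)&(Z>.17);m=big(m);print('bridge',rect(W[m]),np.median(Z[m]))
pur=(hsv[...,0]>120)&(hsv[...,0]<150)&(hsv[...,1]>120)&box(395,190,500,305);m=big(pur);print('tray',rect(W[m]),W[m].min(0),W[m].max(0))
m=pur&(Z<.012);print('trayfloor',rect(W[big(m)]),np.median(Z[m]))
m=pur&(Z>.018);print('rim',W[m].min(0),W[m].max(0))
for n,b in(('jar',(235,135,277,185)),('tub',(395,138,445,190)),('roll',(287,135,325,160))):
    m=box(*b)&(Z>.03);print(n,W[m].min(0).round(3),W[m].max(0).round(3))
# scene view
p=cv2.imread('pics/scene0.png');d=np.load('pics/scene0.npy');S=cloud('scene',d);h=cv2.cvtColor(p,cv2.COLOR_BGR2HSV)
m=(h[...,0]>120)&(h[...,0]<150)&(h[...,1]>120)&(S[...,2]<.035)&box(100,240,290,420);m=big(m)
print('scene tray',rect(S[m]),S[m].min(0),S[m].max(0))
f=m&(S[...,2]<.012);print('floor',rect(S[f]))
for n,b in(('blue',(380,205,450,260)),('green',(335,165,405,215))):
    m=big(box(*b)&(S[...,2]>.02));print('scene',n,rect(S[m]))
E
```

```text
blue (array([457.3, 189.5]), array([539.7, 163.7]), 40.64) 0.03733380384575822 1160
  tab [194.33673469 204.47959184] [0.6076 0.3938 0.045 ] [0.0377 0.0443 0.055 ]
  tab [251.03571429 209.85714286] [0.5944 0.232  0.045 ] [0.0385 0.0466 0.0551]
green (array([336.1, 239.8]), array([410.1, 119.4]), 66.35) 0.037363922560644955 1240
  tab [179.11111111 283.52525253] [0.3808 0.4235 0.045 ] [0.0384 0.0468 0.0564]
  tab [238.14049587 283.20661157] [0.3841 0.2605 0.045 ] [0.0391 0.0464 0.0547]
bed (array([557.4,  48.5]), array([210.4, 197.5]), 0.96) 0.028770258101847183
bed+lips (array([557. ,  48.7]), array([212.6, 198.2]), 0.64)
plate (array([391.5, -39.3]), array([440.4,  83.8]), -20.16) [0.08668173 0.10721036 0.11861665]
bridge (array([451. ,  31.6]), array([494.9, 204.9]), 4.56) 0.1918172710638099
tray (array([ 358.5, -243.4]), array([675.3, 231.1]), -44.59) [ 0.19922034 -0.45039522 -0.00922247] [0.63493633 0.07591159 1.56502583]
trayfloor (array([ 502.2, -359.8]), array([265.5, 181. ]), 0.12) 0.004100821801704681
rim [ 0.19922034 -0.45263716  0.01804245] [0.64153268 0.07591159 1.56502583]
jar [0.199 0.076 0.03 ] [0.773 0.258 1.565]
tub [ 0.199 -0.299  0.03 ] [0.78  0.076 1.565]
roll [0.199 0.037 0.03 ] [0.814 0.125 1.565]
scene tray (array([ 472.4, -330. ]), array([346.9, 233.1]), -1.89) [ 0.29747179 -0.45128919 -0.00381233] [ 0.64828571 -0.20858174  0.02897459]
floor (array([ 465.9, -328.9]), array([333.8, 231.3]), -1.88)
scene blue (array([795.9, -10.4]), array([932. , 131.9]), -60.2)
scene green (array([678.4, -12.7]), array([1087.4,  153.7]), -50.32)
```

```bash
sed -i "s/^    P=np.stack/    d=np.where(d>0.05,d,np.nan); P=np.stack/" h.py
python3 - <<'E'
from h import *
np.seterr(all='ignore')
p=cv2.imread('pics/top0.png');W=cloud('top',np.load('pics/top0.npy'));Z=W[...,2]
def box(x0,y0,x1,y1):
    m=np.zeros((480,640),bool);m[y0:y1,x0:x1]=1;return m
for n,b in(('blue',(180,185,270,232)),('green',(165,265,255,305))):
    m=big(box(*b)&(Z>.02)&(Z<.07)); print(n,rect(W[m]),m.sum())
for lo,hi in((.024,.033),(.033,.045)):
    m=box(280,190,350,275)&(Z>lo)&(Z<hi);m=big(m);print('bed',lo,rect(W[m]),W[m].min(0).round(4),W[m].max(0).round(4))
m=box(345,205,390,250)&(Z>.08)&(Z<.14);m=big(m);print('plate',rect(W[m]),np.percentile(Z[m],[5,50,95]))
m=box(270,150,365,195)&(Z>.17)&(Z<.21);m=big(m);print('bridge',rect(W[m]),np.median(Z[m]))
for n,b in(('jar',(235,135,277,185)),('tub',(395,138,445,190)),('roll',(287,135,325,160))):
    m=box(*b)&(Z>.03)&(Z<.25);print(n,W[m].min(0).round(3),W[m].max(0).round(3))
S=cloud('scene',np.load('pics/scene0.npy'));s=S[...,2]
for n,b in(('blue',(380,205,450,260)),('green',(335,165,405,215))):
    m=big(box(*b)&(s>.02)&(s<.07));print('scene',n,rect(S[m]))
m=box(265,255,300,300)&(s>.08)&(s<.14);m=big(m);print('s plate',rect(S[m]),np.percentile(s[m],[5,50,95]))
m=box(320,230,410,305)&(s>.18)&(s<.21);m=big(m);print('s bridge',rect(S[m]))
m=box(280,235,360,310)&(s>.026)&(s<.034);m=big(m);print('s bed',rect(S[m]),S[m].min(0).round(4),S[m].max(0).round(4))
m=box(160,80,520,440)
E
```

```text
blue (array([600.4, 312.5]), array([190.1,  51.1]), 85.35) 1154
green (array([381.2, 341.2]), array([190.2,  48.9]), -88.9) 1236
bed 0.024 (array([557.4,  48.5]), array([210.4, 197.5]), 0.96) [ 0.4515 -0.0488  0.024 ] [0.6637 0.1487 0.033 ]
bed 0.033 (array([538. ,  98.8]), array([72.8, 10.6]), 8.4) [0.5028 0.0882 0.0331] [0.5745 0.1037 0.0427]
plate (array([551.4, -91.6]), array([107. ,  60.4]), 5.83) [0.08663651 0.10712006 0.11825852]
bridge (array([670.9,  49.1]), array([205.,  54.]), -85.25) 0.19179381760962427
jar [0.693 0.175 0.03 ] [0.773 0.258 0.132]
tub [ 0.685 -0.299  0.03 ] [ 0.78  -0.205  0.109]
roll [0.749 0.037 0.03 ] [0.814 0.125 0.053]
scene blue (array([603.8, 322.6]), array([172.1,  51.8]), 85.77)
scene green (array([384.4, 341.5]), array([195.9,  55.1]), -89.86)
s plate (array([553.2, -91.2]), array([101.2,  61. ]), 4.16) [0.08896504 0.10623034 0.1177936 ]
s bridge (array([674.7,  50. ]), array([205.5,  51.2]), -84.48)
s bed (array([531.2,  37.8]), array([143.1, 131.5]), 5.91) [ 0.4565 -0.0337  0.026 ] [0.6075 0.103  0.034 ]
```

```bash
python3 - <<'E'
import cv2
p=cv2.imread('pics/top0.png');cv2.imwrite('pics/crop1.png',cv2.resize(p[130:310,160:400],None,fx=3.3,fy=3.3,interpolation=cv2.INTER_CUBIC))
E
```

```text
(no output)
```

View pics/crop1.png

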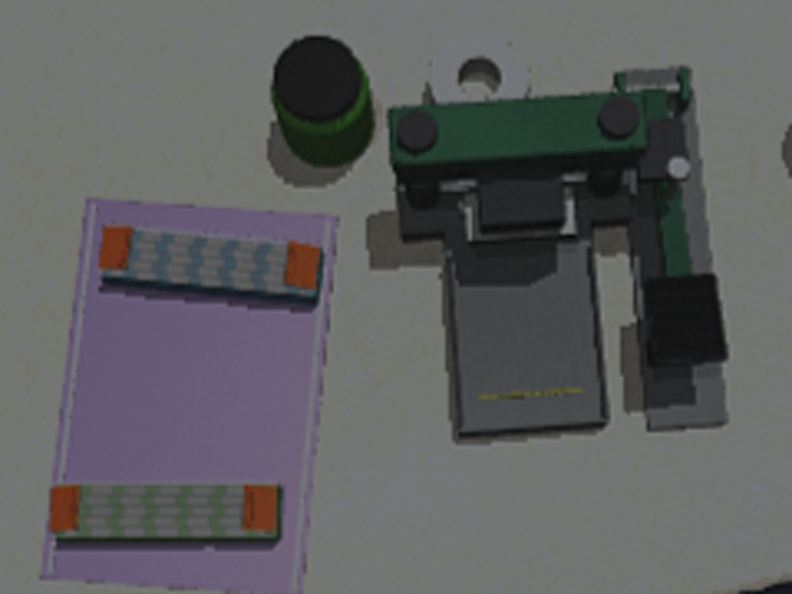

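The crop confirms the turquoise case (top left) and the green case (bottom left) on the mat. There's no black case on it, and the red ones lie off the mat. Next I'll move to a wrist view over the press.

```bash
cat >> h.py <<'E'
from scipy.spatial.transform import Rotation as Ro
def Rdown(yaw):
    a=np.radians(yaw);c,s=np.cos(a),np.sin(a); return np.array([[c,s,0],[s,-c,0],[0,0,-1]])
def plan(*wps):
    st=readout.read_state();p,R=st['position'],st['tcp_rot']
    print('t',round(st['time_s'],2),'pos',p.round(4),'yaw',round(np.degrees(np.arctan2(R[1,0],R[0,0])),2),'F',st['force'].round(1),'op',round(st['opening'],3),'gf',round(st['grasp_force'],1),'q',st['joint_positions'].round(0))
    for w in wps:
        q=np.array(w[:3]);Q=Rdown(w[3]); d=R.T@(q-p)/.25; r=Ro.from_matrix(R.T@Q).as_rotvec()/(np.pi/2)
        n=max(np.linalg.norm(q-p)/.05,np.linalg.norm(r)*90/8.59)
        print(w,np.r_[d,r].round(3).tolist(),'rows>=%.1f'%n); p,R=q,Q
E
python3 -c "
from h import *
plan((.36,-.28,.3,100),(.5,.03,.36,185))"
```

```text
t 0.1 pos [ 0.2117 -0.5873  0.2217] yaw 19.81 F [-0.3  0.4  0.2] op 1.0 gf 0.0 q [-80.  30.  82.  -0.  68. -10.]
(0.36, -0.28, 0.3, 100) [0.975, -0.956, -0.311, -0.001, -0.001, -0.891] rows>=9.3
(0.5, 0.03, 0.36, 185) [1.124, 0.767, -0.24, 0.0, 0.0, -0.944] rows>=9.9
```

send_rows --pt "0.975 -0.956 -0.311 0 0 -0.891" --pt "0.975 -0.956 -0.311 0 0 -0.891" --pt "0.975 -0.956 -0.311 0 0 -0.891" --pt "0.975 -0.956 -0.311 0 0 -0.891" --pt "0.975 -0.956 -0.311 0 0 -0.891" --pt "0.975 -0.956 -0.311 0 0 -0.891" --pt "0.975 -0.956 -0.311 0 0 -0.891" --pt "0.975 -0.956 -0.311 0 0 -0.891" --pt "0.975 -0.956 -0.311 0 0 -0.891" --pt "0.975 -0.956 -0.311 0 0 -0.891" --pt "0.975 -0.956 -0.311 0 0 -0.891" --pt "0.975 -0.956 -0.311 0 0 -0.891"

```text
time_s: 1.3
position: [0.36, -0.2803, 0.3001]
tcp_rot: [[-0.172, 0.985, -0.0], [0.985, 0.172, 0.001], [0.001, -0.0, -1.0]]
force: [-0.4, 0.2, 0.1]
opening: 1.0
grasp_force: 0.0
```

send_rows --pt "0.955 0.575 -0.24 0 0 -0.944" --pt "0.955 0.575 -0.24 0 0 -0.944" --pt "0.955 0.575 -0.24 0 0 -0.944" --pt "0.955 0.575 -0.24 0 0 -0.944" --pt "0.955 0.575 -0.24 0 0 -0.944" --pt "0.955 0.575 -0.24 0 0 -0.944" --pt "0.955 0.575 -0.24 0 0 -0.944" --pt "0.955 0.575 -0.24 0 0 -0.944" --pt "0.955 0.575 -0.24 0 0 -0.944" --pt "0.955 0.575 -0.24 0 0 -0.944" --pt "0.955 0.575 -0.24 0 0 -0.944" --pt "0.955 0.575 -0.24 0 0 -0.944"

```text
time_s: 2.5
position: [0.4602, -0.0205, 0.3601]
tcp_rot: [[-0.997, -0.083, -0.0], [-0.083, 0.997, 0.0], [0.0, 0.0, -1.0]]
force: [-0.6, 0.2, 0.3]
opening: 1.003
grasp_force: 0.0
```

```bash
python3 - <<'E'
from h import *
import pickle
plan()
st=readout.read_state();p,d=viewer.capture('wrist');cv2.imwrite('pics/w1.png',p[:,:,::-1]);pickle.dump((st,p,d),open('pics/w1.pkl','wb'))
p,d=viewer.capture('top');pickle.dump((p,d),open('pics/t1.pkl','wb'))
E
```

```text
t 2.5 pos [ 0.4602 -0.0205  0.3601] yaw -175.25 F [-0.6  0.2  0.3] op 1.003 gf 0.0 q [ -17.    8.   93.    0.   78. -111.]
```

View pics/w1.png

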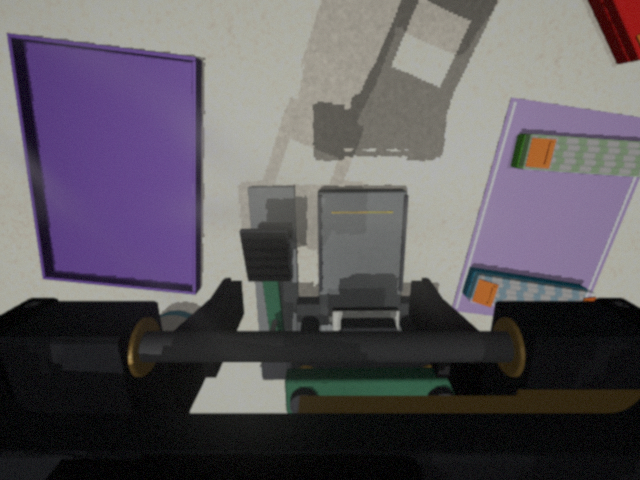

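Wrist view: bed at (362,245) with its yellow line at (362,212), pedal plate (267,255), tray (105,165), green case's near tab (540,152), blue's (484,291).

```bash
python3 - <<'E'
from h import *
import pickle
np.seterr(all='ignore')
st,p,d=pickle.load(open('pics/w1.pkl','rb'));W=cloud('wrist',d,None,st);Z=W[...,2]
def box(x0,y0,x1,y1):
    m=np.zeros((480,640),bool);m[y0:y1,x0:x1]=1;return m
m=big(box(305,175,415,300)&(Z>.022)&(Z<.045));print('bed',rect(W[m]),np.median(Z[m]))
lp=[np.median(W[m][np.abs(W[m][:,0]-x)<.003][:,2]) for x in (.48,.52,.56)];print(lp)
for x in (.47,.49,.51,.53,.55):
    q=W[m][np.abs(W[m][:,0]-x)<.003];print(x,np.percentile(q[:,1],[0.5,99.5]).round(4),len(q))
for y in (0,.02,.04,.06,.08):
    q=W[m][np.abs(W[m][:,1]-y)<.003];print('y',y,np.percentile(q[:,0],[.5]).round(4))
h=cv2.cvtColor(p,cv2.COLOR_RGB2HSV)
yl=big((h[...,0]>15)&(h[...,0]<40)&(h[...,1]>90)&box(320,200,405,225));v,u=np.nonzero(yl);print('yellow',rect(ray('wrist',np.c_[u,v],.03,st)),len(u))
m=big(box(235,220,300,290)&(Z>.08)&(Z<.13));print('plate',rect(W[m]),np.percentile(Z[m],[5,50,95]))
m=big(box(280,360,470,400)&(Z>.18)&(Z<.21));print('bridge',rect(W[m]))
f=big((h[...,0]>120)&(h[...,0]<150)&(h[...,1]>120)&(Z<.012)&box(0,20,220,300));print('trayfloor',rect(W[f]),np.median(Z[f]))
f=big((h[...,0]>120)&(h[...,0]<150)&(h[...,1]>100)&(Z>.017)&(Z<.035)&box(0,20,220,310));print('rim',rect(W[f]),np.median(Z[f]))
pt,dt=pickle.load(open('pics/t1.pkl','rb'));T=cloud('top',dt);
for n,b in(('blue',(180,185,270,232)),('green',(165,265,255,305))):
    m=big(box(*b)&(T[...,2]>.02)&(T[...,2]<.07)); print(n,rect(T[m]),m.sum())
E
```

```text
bed (array([545.5,  38.2]), array([174.1, 130.4]), 5.15) 0.03017875473676429
[np.float64(0.030220175938379057), np.float64(0.030075657942900957), np.float64(0.030134479936337)]
0.47 [-0.0333  0.0961] 374
0.49 [-0.0316  0.0978] 365
0.51 [-0.0301  0.0995] 349
0.53 [-0.0272  0.1009] 337
0.55 [-0.0257  0.1024] 313
y 0 [0.4621]
y 0.02 [0.4602]
y 0.04 [0.459]
y 0.06 [0.4566]
y 0.08 [0.4547]
yellow (array([489.8,  34.9]), array([13.2,  0. ]), -85.32) 10
plate (array([549.2, -91.9]), array([96.4, 60. ]), 5.17) [0.0915083  0.10977203 0.11802075]
bridge (array([658.8,  45. ]), array([198.9,  29.9]), -82.52)
trayfloor (array([ 470.5, -357.8]), array([336.5, 178.9]), -1.87) 0.005232014235872717
rim (array([ 374.5, -326. ]), array([239.1, 149.1]), 88.16) 0.023453710990096743
blue (array([599.8, 312.1]), array([189.4,  50.9]), 85.59) 1153
green (array([380.9, 341.9]), array([191.4,  48.4]), -89.12) 1238
```

```bash
python3 -c "
from h import *
plan((.42,.16,.26,228),(.382,.342,.16,271))"
```

```text
t 2.6 pos [ 0.4602 -0.0205  0.3602] yaw -175.18 F [-0.3  0.2 -0. ] op 1.0 gf 0.0 q [ -17.    8.   93.    0.   78. -111.]
(0.42, 0.16, 0.26, 228) [0.1, 0.733, 0.401, 0.0, -0.0, -0.48] rows>=5.0
(0.382, 0.342, 0.16, 271) [-0.439, 0.6, 0.4, 0.0, 0.0, -0.478] rows>=5.0
```

send_rows --pt "0.1 0.733 0.4 0 0 -0.48" --pt "0.1 0.733 0.4 0 0 -0.48" --pt "0.1 0.733 0.4 0 0 -0.48" --pt "0.1 0.733 0.4 0 0 -0.48" --pt "0.1 0.733 0.4 0 0 -0.48" --grip 0.9

```text
time_s: 3.1
position: [0.4159, 0.163, 0.2579]
tcp_rot: [[-0.664, -0.748, -0.006], [-0.748, 0.664, 0.001], [0.004, 0.005, -1.0]]
force: [-0.1, -1.0, -0.2]
opening: 0.904
grasp_force: 0.0
```

send_rows --pt "-0.439 0.6 0.4 0 0 -0.478" --pt "-0.439 0.6 0.4 0 0 -0.478" --pt "-0.439 0.6 0.4 0 0 -0.478" --pt "-0.439 0.6 0.4 0 0 -0.478" --pt "-0.439 0.6 0.4 0 0 -0.478" --pt "-0.439 0.6 0.4 0 0 -0.478" --pt "-0.439 0.6 0.4 0 0 -0.478" --pt "-0.439 0.6 0.4 0 0 -0.478"

```text
time_s: 3.9
position: [0.3824, 0.3412, 0.1609]
tcp_rot: [[0.013, -1.0, 0.001], [-1.0, -0.013, 0.0], [-0.0, -0.001, -1.0]]
force: [-0.2, 0.1, 0.4]
opening: 0.897
grasp_force: 0.0
```

```bash
cat >> h.py <<'E'
def look(name,x,y,r=.12,zmin=.02,zmax=.034):
    """wrist view: outline of the standing object near (x,y)"""
    st=readout.read_state();p,d=viewer.capture('wrist');cv2.imwrite(f'pics/{name}.png',p[:,:,::-1])
    W=cloud('wrist',d,None,st);m=(np.hypot(W[...,0]-x,W[...,1]-y)<r)&(W[...,2]>zmin)&(W[...,2]<zmax+.03)
    m=big(m);print(name,rect(W[m]),np.percentile(W[m][:,2],[5,50,95]).round(4),m.sum()); return st,p,W
E
python3 -c "
from h import *
look('w2',.382,.342); plan((.382,.342,.008,271))"
```

```text
w2 (array([384.3, 342.6]), array([189.5,  48.2]), -89.11) [0.037  0.0384 0.053 ] 11840
t 3.95 pos [0.3825 0.3411 0.1611] yaw -89.26 F [-0.1 -0.1  0.2] op 0.902 gf 0.0 q [  29.   27.  102.   -0.   51. -152.]
(0.382, 0.342, 0.008, 271) [-0.003, 0.003, 0.612, -0.001, 0.0, -0.003] rows>=3.1
```

View pics/w2.png

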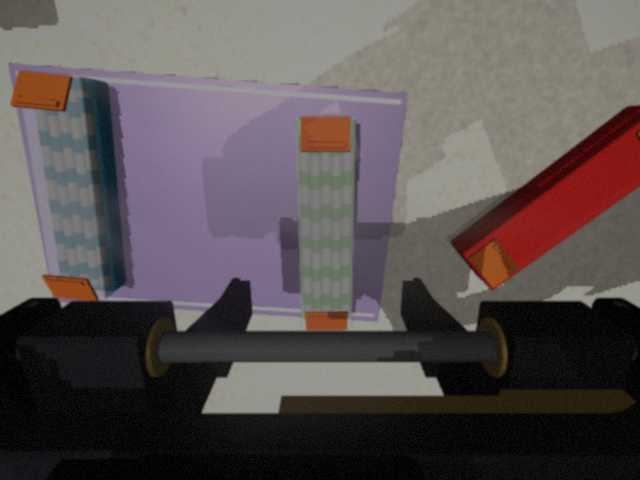

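The green case lies between the fingers, centre at (326,222), outline 189.5×48 mm, so that's confirmed. I'll descend and grip.

```bash
python3 -c "
from h import *
plan((.3843,.3426,.009,270.9))"
```

```text
t 3.95 pos [0.3825 0.3411 0.1611] yaw -89.26 F [-0.1 -0.1  0.2] op 0.902 gf 0.0 q [  29.   27.  102.   -0.   51. -152.]
(0.3843, 0.3426, 0.009, 270.9) [-0.005, -0.007, 0.608, -0.001, 0.0, -0.002] rows>=3.0
```

send_rows --pt "-0.005 -0.007 0.15 0 0 -0.002" --pt "-0.005 -0.007 0.3 0 0 -0.002" --pt "-0.005 -0.007 0.45 0 0 -0.002" --pt "-0.005 -0.007 0.55 0 0 -0.002" --pt "-0.005 -0.007 0.608 0 0 -0.002" --pt "-0.005 -0.007 0.608 0 0 -0.002" --pt "-0.005 -0.007 0.608 0 0 -0.002"

```text
time_s: 4.65
position: [0.3843, 0.3429, 0.0089]
tcp_rot: [[0.018, -1.0, 0.001], [-1.0, -0.018, 0.0], [-0.0, -0.001, -1.0]]
force: [-0.7, 0.3, 0.7]
opening: 0.901
grasp_force: 0.0
```

send_rows --pt "0 0 0 0 0 0" --pt "0 0 0 0 0 0" --pt "0 0 0 0 0 0" --pt "0 0 0 0 0 0" --pt "0 0 0 0 0 0" --pt "0 0 0 0 0 0" --grip 0.5

```text
time_s: 5.25
position: [0.3832, 0.3433, 0.0086]
tcp_rot: [[0.02, -1.0, -0.0], [-1.0, -0.02, 0.0], [-0.0, 0.0, -1.0]]
force: [-0.4, -0.6, 3.1]
opening: 0.546
grasp_force: 30.0
```

```bash
python3 -c "
from h import *
O=np.array([.589,.042]);a=np.radians(5.1);u=np.array([np.cos(a),np.sin(a)])
P=lambda x:tuple((O+u*x*1e-3).round(4))
print(P(-120),P(-38),P(-60))
plan((.384,.343,.16,270.9),(.44,.19,.16,228),P(-120)+(.16,185.1),P(-120)+(.06,185.1))"
```

```text
(np.float64(0.4695), np.float64(0.0313)) (np.float64(0.5512), np.float64(0.0386)) (np.float64(0.5292), np.float64(0.0367))
t 5.25 pos [0.3832 0.3433 0.0086] yaw -88.88 F [-0.4 -0.6  3.1] op 0.546 gf 30.0 q [  29.   42.  106.    0.   31. -152.]
(0.384, 0.343, 0.16, 270.9) [0.001, -0.003, -0.605, 0.0, 0.0, 0.002] rows>=3.0
(0.44, 0.19, 0.16, 228) [0.615, -0.214, 0.0, 0.0, 0.0, 0.477] rows>=5.0
(np.float64(0.4695), np.float64(0.0313), 0.16, 185.1) [0.393, -0.512, 0.0, 0.0, 0.0, 0.477] rows>=5.0
(np.float64(0.4695), np.float64(0.0313), 0.06, 185.1) [0.0, 0.0, 0.4, 0.0, 0.0, 0.0] rows>=2.0
```

send_rows --pt "0 0 -0.06 0 0 0" --pt "0 0 -0.2 0 0 0" --pt "0 0 -0.35 0 0 0" --pt "0 0 -0.5 0 0 0" --pt "0 0 -0.605 0 0 0" --pt "0 0 -0.605 0 0 0"

```text
time_s: 5.85
position: [0.3854, 0.3445, 0.1625]
tcp_rot: [[0.02, -1.0, 0.007], [-1.0, -0.02, 0.004], [-0.004, -0.007, -1.0]]
force: [0.7, 1.0, -2.7]
opening: 0.551
grasp_force: 30.0
```

send_rows --pt "0.077 -0.027 0 0 0 0.06" --pt "0.154 -0.054 0 0 0 0.12" --pt "0.231 -0.081 0 0 0 0.18" --pt "0.308 -0.107 0 0 0 0.24" --pt "0.385 -0.134 0 0 0 0.3" --pt "0.462 -0.161 0 0 0 0.36" --pt "0.539 -0.188 0 0 0 0.42" --pt "0.615 -0.214 0 0 0 0.477"

```text
time_s: 6.65
position: [0.4388, 0.1895, 0.1575]
tcp_rot: [[-0.669, -0.743, -0.004], [-0.743, 0.669, -0.001], [0.003, 0.002, -1.0]]
force: [0.5, -0.9, -2.2]
opening: 0.548
grasp_force: 30.0
```

send_rows --pt "0.049 -0.064 0 0 0 0.06" --pt "0.098 -0.128 0 0 0 0.12" --pt "0.147 -0.192 0 0 0 0.18" --pt "0.196 -0.256 0 0 0 0.24" --pt "0.245 -0.32 0 0 0 0.3" --pt "0.295 -0.384 0 0 0 0.36" --pt "0.344 -0.448 0 0 0 0.42" --pt "0.393 -0.512 0 0 0 0.477" --pt "0.393 -0.512 0 0 0 0.477" --pt "0.393 -0.512 0 0 0 0.477" --pt "0.393 -0.512 0 0 0 0.477"

```text
time_s: 7.75
position: [0.4688, 0.0328, 0.1586]
tcp_rot: [[-0.996, -0.093, -0.003], [-0.093, 0.996, 0.001], [0.003, 0.001, -1.0]]
force: [0.7, -1.3, -2.9]
opening: 0.55
grasp_force: 30.0
```

```bash
python3 -c "
from h import *
look('w3',.4695,.0313,.14,.11,.2)
plan((.4695,.0313,.043,185.1),(.5432,.0379,.043,185.1),(.5432,.0379,.0390,185.1))"
```

```text
w3 (array([423.3,  28.3]), array([97.7, 75.5]), 4.47) [0.1871 0.1887 0.2038] 30503
t 7.8 pos [0.469  0.0329 0.1588] yaw -174.64 F [-0.7 -0.1 -2.9] op 0.548 gf 30.0 q [ -10.   24.  108.    0.   48. -105.]
(0.4695, 0.0313, 0.043, 185.1) [-0.002, -0.007, 0.463, 0.0, -0.001, 0.003] rows>=2.3
(0.5432, 0.0379, 0.043, 185.1) [-0.296, 0.0, 0.0, 0.0, 0.0, 0.0] rows>=1.5
(0.5432, 0.0379, 0.039, 185.1) [0.0, 0.0, 0.016, 0.0, 0.0, 0.0] rows>=0.1
```

View pics/w3.png

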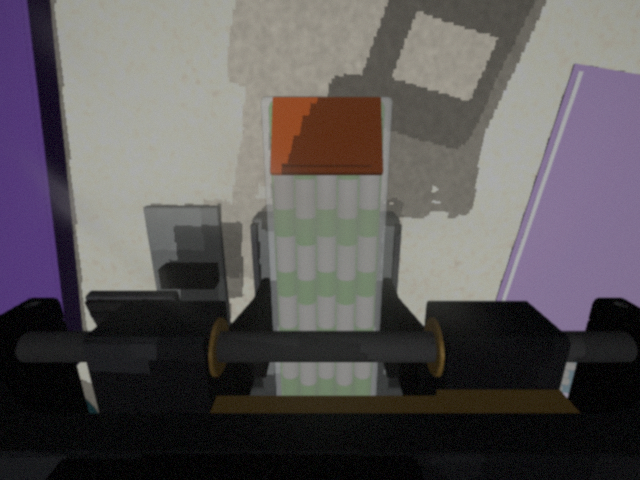

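The case is held straight, rear tab at (327,135). I'll lower it and slide it in.

send_rows --pt "-0.002 -0.007 0.1 0 0 0.003" --pt "-0.002 -0.007 0.2 0 0 0.003" --pt "-0.002 -0.007 0.3 0 0 0.003" --pt "-0.002 -0.007 0.4 0 0 0.003" --pt "-0.002 -0.007 0.44 0 0 0.003" --pt "-0.002 -0.007 0.463 0 0 0.003" --pt "-0.002 -0.007 0.463 0 0 0.003" --pt "-0.002 -0.007 0.463 0 0 0.003"

```text
time_s: 8.6
position: [0.4712, 0.0304, 0.0445]
tcp_rot: [[-0.996, -0.088, 0.002], [-0.088, 0.996, -0.0], [-0.002, -0.0, -1.0]]
force: [-0.5, 0.0, -2.8]
opening: 0.553
grasp_force: 30.0
```

send_rows --pt "-0.05 0 0 0 0 0" --pt "-0.1 0 0 0 0 0" --pt "-0.15 0 0 0 0 0" --pt "-0.2 0 0 0 0 0" --pt "-0.25 0 0 0 0 0" --pt "-0.296 0 0 0 0 0" --pt "-0.296 0 0 0 0 0" --pt "-0.296 0 0 0 0 0" --pt "-0.296 0 0 0 0 0"

```text
time_s: 9.5
position: [0.5431, 0.0369, 0.0438]
tcp_rot: [[-0.996, -0.087, -0.002], [-0.087, 0.996, 0.0], [0.002, 0.0, -1.0]]
force: [-0.7, -0.2, -2.5]
opening: 0.549
grasp_force: 30.0
```

```bash
python3 -c "
from h import *
plan((.5432,.0379,.0390,185.1),(.5512,.0386,.039,185.1))"
```

```text
t 9.5 pos [0.5431 0.0369 0.0438] yaw -174.99 F [-0.7 -0.2 -2.5] op 0.549 gf 30.0 q [  -8.   40.  101.   -0.   39. -103.]
(0.5432, 0.0379, 0.039, 185.1) [-0.001, 0.004, 0.019, 0.0, -0.001, -0.001] rows>=0.1
(0.5512, 0.0386, 0.039, 185.1) [-0.032, -0.0, 0.0, 0.0, 0.0, 0.0] rows>=0.2
```

send_rows --pt "0 0.004 0.006 0 0 0" --pt "0 0.004 0.012 0 0 0" --pt "0 0.004 0.018 0 0 0" --pt "0 0.004 0.019 0 0 0" --pt "0 0.004 0.019 0 0 0"

```text
time_s: 10.0
position: [0.544, 0.0378, 0.0389]
tcp_rot: [[-0.996, -0.087, -0.0], [-0.087, 0.996, 0.0], [0.0, 0.0, -1.0]]
force: [1.1, -0.3, -2.8]
opening: 0.545
grasp_force: 30.0
```

send_rows --pt "-0.008 0 0 0 0 0" --pt "-0.016 0 0 0 0 0" --pt "-0.024 0 0 0 0 0" --pt "-0.03 0 0 0 0 0" --pt "-0.03 0 0 0 0 0" --pt "-0.03 0 0 0 0 0"

```text
time_s: 10.6
position: [0.5516, 0.0385, 0.039]
tcp_rot: [[-0.996, -0.087, -0.0], [-0.087, 0.996, 0.0], [0.0, 0.0, -1.0]]
force: [0.2, 0.8, -2.6]
opening: 0.55
grasp_force: 30.0
```

send_rows --pt "-0.003 0 0 0 0 0" --pt "-0.006 0 0 0 0 0" --pt "-0.006 0 0 0 0 0"

```text
time_s: 10.9
position: [0.5533, 0.0385, 0.0391]
tcp_rot: [[-0.996, -0.087, 0.0], [-0.087, 0.996, -0.0], [-0.0, -0.0, -1.0]]
force: [0.0, 0.1, -2.9]
opening: 0.543
grasp_force: 30.0
```

send_rows --pt "-0.003 0 0 0 0 0" --pt "-0.006 0 0 0 0 0" --pt "-0.006 0 0 0 0 0"

```text
time_s: 11.2
position: [0.5537, 0.0387, 0.0389]
tcp_rot: [[-0.996, -0.087, -0.002], [-0.087, 0.996, 0.0], [0.002, 0.0, -1.0]]
force: [-2.4, -0.8, -2.4]
opening: 0.553
grasp_force: 30.0
```

send_rows --pt "0.002 0 0.002 0 0 0" --pt "0.002 0 0.004 0 0 0" --pt "0.002 0 0.004 0 0 0"

```text
time_s: 11.5
position: [0.5536, 0.0387, 0.0386]
tcp_rot: [[-0.996, -0.087, -0.001], [-0.087, 0.996, 0.0], [0.001, 0.0, -1.0]]
force: [-5.0, -1.2, 5.2]
opening: 0.548
grasp_force: 30.0
```

send_rows --pt "0 0 0.002 0 0 0" --pt "0 0 0.004 0 0 0" --pt "0 0 0.004 0 0 0"

```text
time_s: 11.8
position: [0.5536, 0.0387, 0.0386]
tcp_rot: [[-0.996, -0.087, -0.001], [-0.087, 0.996, -0.0], [0.001, -0.0, -1.0]]
force: [-6.0, -1.3, 13.9]
opening: 0.551
grasp_force: 30.0
```

send_rows --pt "0 0 -0.004 0 0 0" --pt "0 0 -0.005 0 0 0" --pt "0 0 -0.005 0 0 0" --pt "0 0 -0.005 0 0 0" --grip 0.75

```text
time_s: 12.2
position: [0.5547, 0.0386, 0.0382]
tcp_rot: [[-0.996, -0.087, 0.001], [-0.087, 0.996, -0.0], [-0.001, -0.0, -1.0]]
force: [0.2, -0.2, -0.2]
opening: 0.74
grasp_force: 0.0
```

send_rows --pt "0 0 -0.08 0 0 0" --pt "0 0 -0.2 0 0 0" --pt "0 0 -0.35 0 0 0" --pt "0 0 -0.4 0 0 0" --pt "0 0 -0.4 0 0 0"

```text
time_s: 12.7
position: [0.5558, 0.0385, 0.1401]
tcp_rot: [[-0.996, -0.087, 0.005], [-0.087, 0.996, -0.001], [-0.005, -0.001, -1.0]]
force: [0.3, -0.4, 0.7]
opening: 0.75
grasp_force: 0.0
```

```bash
python3 -c "
from h import *
plan((.5358,-.0933,.14,185.1),(.5358,-.0933,.11,185.1),(.5358,-.0933,.045,185.1))"
```

```text
t 12.7 pos [0.5558 0.0385 0.1401] yaw -174.99 F [ 0.3 -0.4  0.7] op 0.75 gf 0.0 q [  -8.   31.   97.    0.   52. -103.]
(0.5358, -0.0933, 0.14, 185.1) [0.126, -0.518, 0.0, -0.001, 0.003, -0.001] rows>=2.7
(0.5358, -0.0933, 0.11, 185.1) [0.0, 0.0, 0.12, 0.0, 0.0, 0.0] rows>=0.6
(0.5358, -0.0933, 0.045, 185.1) [0.0, 0.0, 0.26, 0.0, 0.0, 0.0] rows>=1.3
```

send_rows --pt "0.04 -0.15 0 0 0 0" --pt "0.08 -0.3 0 0 0 0" --pt "0.126 -0.45 0 0 0 0" --pt "0.126 -0.518 0 0 0 0" --pt "0.126 -0.518 0 0 0 0" --pt "0.126 -0.518 0 0 0 0" --pt "0.126 -0.518 0 0 0 0" --grip 0.0

```text
time_s: 13.4
position: [0.5338, -0.0915, 0.1377]
tcp_rot: [[-0.996, -0.089, -0.001], [-0.089, 0.996, 0.001], [0.001, 0.001, -1.0]]
force: [-0.9, -1.0, 0.5]
opening: 0.197
grasp_force: 0.0
```

send_rows --pt "0 0 0.06 0 0 0" --pt "0 0 0.12 0 0 0" --pt "0 0 0.15 0 0 0" --pt "0 0 0.18 0 0 0" --pt "0 0 0.21 0 0 0" --pt "0 0 0.24 0 0 0" --pt "0 0 0.27 0 0 0" --pt "0 0 0.3 0 0 0" --pt "0 0 0.33 0 0 0" --pt "0 0 0.35 0 0 0" --pt "0 0 0.36 0 0 0" --pt "0 0 0.36 0 0 0"

```text
time_s: 14.6
position: [0.5308, -0.0917, 0.0489]
tcp_rot: [[-0.996, -0.09, -0.007], [-0.09, 0.996, 0.001], [0.007, 0.002, -1.0]]
force: [-7.8, -2.5, 14.7]
opening: 0.008
grasp_force: 6.7
```

```bash
python3 -c "
from h import *
plan((.5358,-.0933,.045,185.1))"
```

```text
t 14.6 pos [ 0.5308 -0.0917  0.0489] yaw -174.83 F [-7.8 -2.5 14.7] op 0.008 gf 6.7 q [ -22.   39.  102.   -0.   39. -117.]
(0.5358, -0.0933, 0.045, 185.1) [-0.019, -0.008, 0.016, 0.001, -0.004, 0.001] rows>=0.1
```

send_rows --pt "0 0 0.008 0 0 0" --pt "0 0 0.016 0 0 0" --pt "0 0 0.02 0 0 0" --pt "0 0 0.02 0 0 0"

```text
time_s: 15.0
position: [0.5307, -0.0917, 0.0452]
tcp_rot: [[-0.996, -0.09, -0.007], [-0.09, 0.996, 0.001], [0.007, 0.001, -1.0]]
force: [-10.2, -2.6, 19.2]
opening: 0.007
grasp_force: 9.8
```

send_rows --pt "0 0 0.008 0 0 0" --pt "0 0 0.008 0 0 0"

```text
time_s: 15.2
position: [0.5307, -0.0918, 0.0448]
tcp_rot: [[-0.996, -0.09, -0.007], [-0.09, 0.996, 0.0], [0.006, 0.001, -1.0]]
force: [-11.8, -1.7, 31.2]
opening: 0.005
grasp_force: 15.7
```

send_rows --pt "0 0 -0.06 0 0 0" --pt "0 0 -0.16 0 0 0" --pt "0 0 -0.28 0 0 0" --pt "0 0 -0.4 0 0 0" --pt "0 0 -0.46 0 0 0" --pt "0 0 -0.46 0 0 0"

```text
time_s: 15.8
position: [0.5359, -0.0926, 0.1587]
tcp_rot: [[-0.996, -0.089, 0.006], [-0.089, 0.996, -0.002], [-0.005, -0.002, -1.0]]
force: [0.3, -0.2, 0.0]
opening: 0.007
grasp_force: 0.0
```

send_rows --pt "-0.03 0.12 0 0 0 0" --pt "-0.06 0.28 0 0 0 0" --pt "-0.1 0.44 0 0 0 0" --pt "-0.126 0.518 0 0 0 0" --pt "-0.126 0.518 0 0 0 0" --pt "-0.126 0.518 0 0 0 0" --pt "-0.126 0.518 0 0 0 0" --grip 0.75

```text
time_s: 16.5
position: [0.5536, 0.0381, 0.1555]
tcp_rot: [[-0.996, -0.087, -0.002], [-0.087, 0.996, -0.0], [0.002, 0.0, -1.0]]
force: [-0.4, 0.5, -0.0]
opening: 0.556
grasp_force: 0.0
```

```bash
python3 -c "
from h import *
st,p,W=look('w4',.5,.035,.08,.06,.06)
plan((.5540,.0387,.11,185.1),(.5540,.0387,.039,185.1),)"
```

```text
w4 (array([519.7,  34.8]), array([120.7,  48.1]), 4.86) [0.0671 0.0684 0.0827] 10562
t 16.55 pos [0.5537 0.0379 0.1557] yaw -175.05 F [ 0.4 -0.  -0. ] op 0.602 gf 0.0 q [  -8.   30.   96.   -0.   54. -103.]
(0.554, 0.0387, 0.11, 185.1) [-0.002, 0.003, 0.183, 0.0, -0.001, -0.002] rows>=0.9
(0.554, 0.0387, 0.039, 185.1) [0.0, 0.0, 0.284, 0.0, 0.0, 0.0] rows>=1.4
```

View pics/w4.png

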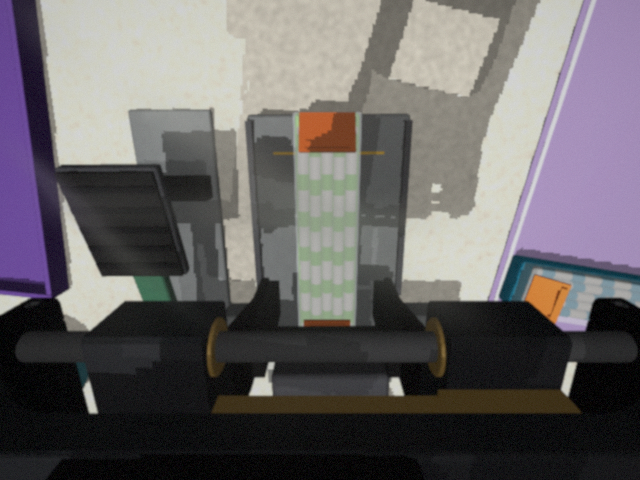

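Green's rear tab at (327,132) stands open on the bed and the case sits square. I'll regrip it, pull it out and flip it.

send_rows --pt "-0.002 0.003 0.12 0 0 0" --pt "-0.002 0.003 0.24 0 0 0" --pt "-0.002 0.003 0.36 0 0 0" --pt "-0.002 0.003 0.44 0 0 0" --pt "-0.002 0.003 0.465 0 0 0" --pt "-0.002 0.003 0.465 0 0 0" --pt "-0.002 0.003 0.465 0 0 0"

```text
time_s: 17.25
position: [0.5553, 0.0389, 0.0408]
tcp_rot: [[-0.996, -0.086, 0.001], [-0.086, 0.996, -0.0], [-0.001, -0.0, -1.0]]
force: [0.2, 0.4, -0.4]
opening: 0.75
grasp_force: 0.0
```

send_rows --pt "0 0 0 0 0 0" --pt "0 0 0 0 0 0" --pt "0 0 0 0 0 0" --pt "0 0 0 0 0 0" --pt "0 0 0 0 0 0" --grip 0.5

```text
time_s: 17.75
position: [0.5551, 0.0393, 0.0408]
tcp_rot: [[-0.996, -0.088, 0.001], [-0.088, 0.996, -0.0], [-0.001, -0.001, -1.0]]
force: [-2.0, -0.1, 5.7]
opening: 0.551
grasp_force: 30.0
```

send_rows --pt "0 0 -0.01 0 0 0" --pt "0.03 0 -0.016 0 0 0" --pt "0.08 0 -0.016 0 0 0" --pt "0.15 0 -0.016 0 0 0" --pt "0.22 0 -0.016 0 0 0" --pt "0.29 0 -0.016 0 0 0" --pt "0.34 0 -0.03 0 0 0" --pt "0.34 0 -0.12 0 0 0" --pt "0.34 0 -0.25 0 0 0" --pt "0.34 0 -0.38 0 0 0" --pt "0.34 0 -0.484 0 0 0" --pt "0.34 0 -0.484 0 0 0"

```text
time_s: 18.95
position: [0.472, 0.0318, 0.1641]
tcp_rot: [[-0.996, -0.087, 0.008], [-0.087, 0.996, -0.001], [-0.008, -0.002, -1.0]]
force: [0.5, -0.6, -3.4]
opening: 0.545
grasp_force: 30.0
```

send_rows --pt "0 0 0 0 0 0.083" --pt "0 0 0 0 0 0.167" --pt "0 0 0 0 0 0.25" --pt "0 0 0 0 0 0.333" --pt "0 0 0 0 0 0.417" --pt "0 0 0 0 0 0.5" --pt "0 0 0 0 0 0.583" --pt "0 0 0 0 0 0.667" --pt "0 0 0 0 0 0.75" --pt "0 0 0 0 0 0.833" --pt "0 0 0 0 0 0.917" --pt "0 0 0 0 0 1.0"

```text
time_s: 20.15
position: [0.4685, 0.0322, 0.1594]
tcp_rot: [[-0.082, 0.997, -0.003], [0.997, 0.082, 0.001], [0.001, -0.003, -1.0]]
force: [-0.1, 0.0, -3.7]
opening: 0.547
grasp_force: 30.0
```

send_rows --pt "0 0 0 0 0 0.083" --pt "0 0 0 0 0 0.167" --pt "0 0 0 0 0 0.25" --pt "0 0 0 0 0 0.333" --pt "0 0 0 0 0 0.417" --pt "0 0 0 0 0 0.5" --pt "0 0 0 0 0 0.583" --pt "0 0 0 0 0 0.667" --pt "0 0 0 0 0 0.75" --pt "0 0 0 0 0 0.833" --pt "0 0 0 0 0 0.917" --pt "0 0 0 0 0 1.0"

```text
time_s: 21.35
position: [0.4685, 0.0322, 0.1594]
tcp_rot: [[0.997, 0.082, -0.003], [0.082, -0.997, 0.001], [-0.003, -0.001, -1.0]]
force: [-0.6, -0.1, -2.7]
opening: 0.549
grasp_force: 30.0
```

```bash
python3 -c "
from h import *
plan((.4994,.034,.16,5.1),(.4994,.034,.042,5.1),(.4994,.034,.0386,5.1))"
```

```text
t 21.35 pos [0.4685 0.0322 0.1594] yaw 4.69 F [-0.6 -0.1 -2.7] op 0.549 gf 30.0 q [-10.  24. 108.   0.  48.  76.]
(0.4994, 0.034, 0.16, 5.1) [0.124, 0.003, -0.003, -0.001, 0.002, -0.005] rows>=0.6
(0.4994, 0.034, 0.042, 5.1) [0.0, 0.0, 0.472, 0.0, 0.0, 0.0] rows>=2.4
(0.4994, 0.034, 0.0386, 5.1) [0.0, 0.0, 0.014, 0.0, 0.0, 0.0] rows>=0.1
```

send_rows --pt "0.06 0.003 0.06 0 0.002 -0.005" --pt "0.124 0.003 0.16 0 0.002 -0.005" --pt "0.124 0.003 0.28 0 0.002 -0.005" --pt "0.124 0.003 0.38 0 0.002 -0.005" --pt "0.124 0.003 0.44 0 0.002 -0.005" --pt "0.124 0.003 0.462 0 0.002 -0.005" --pt "0.124 0.003 0.466 0 0.002 -0.005" --pt "0.124 0.003 0.466 0 0.002 -0.005" --pt "0.124 0.003 0.466 0 0.002 -0.005"

```text
time_s: 22.25
position: [0.5014, 0.0339, 0.0452]
tcp_rot: [[0.995, 0.095, 0.005], [0.095, -0.995, 0.0], [0.005, 0.0, -1.0]]
force: [-0.0, -0.2, -2.9]
opening: 0.55
grasp_force: 30.0
```

send_rows --pt "0 0 0.002 0 0 0" --pt "0 0 0.004 0 0 0" --pt "0 0 0.006 0 0 0" --pt "0 0 0.006 0 0 0"

```text
time_s: 22.65
position: [0.5009, 0.034, 0.0432]
tcp_rot: [[0.995, 0.095, 0.003], [0.095, -0.995, 0.0], [0.003, 0.0, -1.0]]
force: [0.3, 0.0, -1.8]
opening: 0.553
grasp_force: 30.0
```

send_rows --pt "0 0 0.002 0 0 0" --pt "0 0 0.004 0 0 0" --pt "0 0 0.006 0 0 0" --pt "0 0 0.006 0 0 0"

```text
time_s: 23.05
position: [0.5008, 0.034, 0.0414]
tcp_rot: [[0.995, 0.095, 0.003], [0.095, -0.995, 0.0], [0.003, -0.0, -1.0]]
force: [0.2, 0.2, -2.8]
opening: 0.544
grasp_force: 30.0
```

send_rows --pt "0 0 0.002 0 0 0" --pt "0 0 0.004 0 0 0" --pt "0 0 0.004 0 0 0"

```text
time_s: 23.35
position: [0.5009, 0.034, 0.0409]
tcp_rot: [[0.995, 0.095, 0.003], [0.095, -0.995, 0.0], [0.003, 0.0, -1.0]]
force: [-0.5, 0.5, 1.5]
opening: 0.551
grasp_force: 30.0
```

send_rows --pt "0 0 0 0 0 0" --pt "0 0 0 0 0 0" --pt "0 0 0 0 0 0" --pt "0 0 -0.06 0 0 0" --pt "0 0 -0.2 0 0 0" --pt "0 0 -0.36 0 0 0" --pt "0 0 -0.44 0 0 0" --pt "0 0 -0.44 0 0 0" --grip 0.75

```text
time_s: 24.15
position: [0.5028, 0.0337, 0.1535]
tcp_rot: [[0.995, 0.095, 0.011], [0.095, -0.995, -0.001], [0.01, 0.002, -1.0]]
force: [0.8, -0.5, 0.4]
opening: 0.752
grasp_force: 0.0
```

send_rows --pt "0 0 0 0 0 -1.0" --pt "0 0 0 0 0 -1.0" --pt "0 0 0 0 0 -1.0" --pt "0 0 0 0 0 -1.0" --pt "0 0 0 0 0 -1.0" --pt "0 0 0 0 0 -1.0" --pt "0 0 0 0 0 -1.0" --pt "0 0 0 0 0 -1.0" --pt "0 0 0 0 0 -1.0" --pt "0 0 0 0 0 -1.0" --pt "0 0 0 0 0 -1.0"

```text
time_s: 25.25
position: [0.4996, 0.034, 0.1491]
tcp_rot: [[-0.099, 0.995, 0.0], [0.995, 0.099, 0.001], [0.001, 0.001, -1.0]]
force: [0.5, -0.9, -0.2]
opening: 0.751
grasp_force: 0.0
```

send_rows --pt "0 0 0 0 0 -1.0" --pt "0 0 0 0 0 -1.0" --pt "0 0 0 0 0 -1.0" --pt "0 0 0 0 0 -1.0" --pt "0 0 0 0 0 -1.0" --pt "0 0 0 0 0 -1.0" --pt "0 0 0 0 0 -1.0" --pt "0 0 0 0 0 -1.0" --pt "0 0 0 0 0 -1.0" --pt "0 0 0 0 0 -1.0" --pt "0 0 0 0 0 -1.0" --pt "0 0 0 0 0 -1.0"

```text
time_s: 26.45
position: [0.4997, 0.0341, 0.1493]
tcp_rot: [[-0.995, -0.095, 0.001], [-0.095, 0.995, 0.001], [-0.001, 0.001, -1.0]]
force: [-1.0, -0.5, 0.5]
opening: 0.751
grasp_force: 0.0
```

```bash
python3 -c "
from h import *
st,p,W=look('w5',.46,.03,.09,.06,.06)
h=cv2.cvtColor(p,cv2.COLOR_RGB2HSV);o=big((h[...,0]<15)&(h[...,1]>170)&(W[...,0]<.45)&(W[...,2]>.05));print('tab z',np.percentile(W[o][:,2],[5,50,95,99]),W[o].min(0),W[o].max(0))
plan((.5009,.034,.041,185.3))"
```

```text
w5 (array([479.1,  31. ]), array([141.5,  48.2]), 5.3) [0.0671 0.0684 0.0722] 12439
tab z [0.07043036 0.07166015 0.07351084 0.07439934] [0.41059796 0.01258348 0.06919895] [0.43789527 0.0452072  0.07542155]
t 26.5 pos [0.4998 0.034  0.1495] yaw -174.64 F [0.6 0.1 0.5] op 0.746 gf 0.0 q [  -9.   27.  104.    0.   49. -104.]
(0.5009, 0.034, 0.041, 185.3) [-0.004, -0.001, 0.434, 0.0, 0.001, 0.001] rows>=2.2
```

send_rows --pt "-0.009 -0.001 0.1 0 0 0" --pt "-0.009 -0.001 0.22 0 0 0" --pt "-0.009 -0.001 0.34 0 0 0" --pt "-0.009 -0.001 0.41 0 0 0" --pt "-0.009 -0.001 0.434 0 0 0" --pt "-0.009 -0.001 0.434 0 0 0" --pt "-0.009 -0.001 0.434 0 0 0"

```text
time_s: 27.2
position: [0.5036, 0.0339, 0.0425]
tcp_rot: [[-0.996, -0.095, 0.004], [-0.095, 0.996, 0.0], [-0.004, -0.0, -1.0]]
force: [-1.1, 0.0, 0.3]
opening: 0.751
grasp_force: 0.0
```

send_rows --pt "0 0 0 0 0 0" --pt "0 0 0 0 0 0" --pt "0 0 0 0 0 0" --pt "0 0 0 0 0 0" --pt "0 0 0 0 0 0" --grip 0.5

```text
time_s: 27.7
position: [0.5035, 0.034, 0.0427]
tcp_rot: [[-0.995, -0.095, 0.004], [-0.095, 0.995, 0.0], [-0.004, -0.0, -1.0]]
force: [-0.9, 1.0, 5.9]
opening: 0.544
grasp_force: 30.0
```

send_rows --pt "0 0 -0.006 0 0 0" --pt "-0.02 0 -0.012 0 0 0" --pt "-0.06 0 -0.012 0 0 0" --pt "-0.1 0 -0.012 0 0 0" --pt "-0.14 0 -0.012 0 0 0" --pt "-0.16 0 -0.012 0 0 0" --pt "-0.16 0 -0.012 0 0 0" --pt "-0.16 0 -0.012 0 0 0"

```text
time_s: 28.5
position: [0.5424, 0.0379, 0.0449]
tcp_rot: [[-0.995, -0.095, 0.002], [-0.095, 0.995, 0.0], [-0.002, 0.0, -1.0]]
force: [-0.8, 0.1, -3.3]
opening: 0.547
grasp_force: 30.0
```

```bash
python3 -c "
from h import *
plan((.5432,.0379,.0410,185.1),(.5512,.0386,.041,185.1))"
```

```text
t 28.5 pos [0.5424 0.0379 0.0449] yaw -174.53 F [-0.8  0.1 -3.3] op 0.547 gf 30.0 q [  -8.   40.  102.    0.   39. -103.]
(0.5432, 0.0379, 0.041, 185.1) [-0.003, -0.0, 0.016, 0.0, 0.001, 0.004] rows>=0.1
(0.5512, 0.0386, 0.041, 185.1) [-0.032, -0.0, 0.0, 0.0, 0.0, 0.0] rows>=0.2
```

send_rows --pt "-0.01 0 0.003 0 0 0.004" --pt "-0.018 0 0.006 0 0 0.004" --pt "-0.026 0 0.006 0 0 0.004" --pt "-0.032 0 0.006 0 0 0.004" --pt "-0.034 0 0.006 0 0 0.004" --pt "-0.034 0 0.006 0 0 0.004"

```text
time_s: 29.1
position: [0.5515, 0.0385, 0.0437]
tcp_rot: [[-0.996, -0.089, 0.003], [-0.089, 0.996, 0.0], [-0.003, -0.0, -1.0]]
force: [0.4, -0.1, -2.5]
opening: 0.547
grasp_force: 30.0
```

send_rows --pt "-0.003 0 0 0 0 0" --pt "-0.006 0 0 0 0 0" --pt "-0.006 0 0 0 0 0"

```text
time_s: 29.4
position: [0.5531, 0.0387, 0.0438]
tcp_rot: [[-0.996, -0.089, 0.003], [-0.089, 0.996, 0.0], [-0.003, -0.0, -1.0]]
force: [0.7, -0.1, -3.0]
opening: 0.551
grasp_force: 30.0
```

send_rows --pt "-0.003 0 0 0 0 0" --pt "-0.006 0 0 0 0 0" --pt "-0.006 0 0 0 0 0"

```text
time_s: 29.7
position: [0.5544, 0.0388, 0.0437]
tcp_rot: [[-0.996, -0.089, 0.003], [-0.089, 0.996, 0.0], [-0.003, 0.0, -1.0]]
force: [0.7, 0.4, -3.6]
opening: 0.549
grasp_force: 30.0
```

send_rows --pt "-0.003 0 0 0 0 0" --pt "-0.004 0 0.003 0 0 0" --pt "-0.004 0 0.005 0 0 0" --pt "-0.004 0 0.005 0 0 0"

```text
time_s: 30.1
position: [0.5544, 0.039, 0.0427]
tcp_rot: [[-0.996, -0.089, 0.001], [-0.089, 0.996, 0.0], [-0.001, 0.0, -1.0]]
force: [-3.7, -0.1, 4.0]
opening: 0.551
grasp_force: 30.0
```

send_rows --pt "0 0 0.002 0 0 0" --pt "0 0 0.003 0 0 0" --pt "0 0 0.003 0 0 0"

```text
time_s: 30.4
position: [0.5544, 0.039, 0.0427]
tcp_rot: [[-0.996, -0.089, 0.002], [-0.089, 0.996, 0.0], [-0.002, 0.0, -1.0]]
force: [-5.4, -0.4, 8.7]
opening: 0.55
grasp_force: 30.0
```

send_rows --pt "0 0 -0.004 0 0 0" --pt "0 0 -0.004 0 0 0" --pt "0 0 -0.004 0 0 0" --pt "0 0 -0.004 0 0 0" --pt "0 0 -0.08 0 0 0" --pt "0 0 -0.2 0 0 0" --pt "0 0 -0.35 0 0 0" --pt "0 0 -0.4 0 0 0" --pt "0 0 -0.4 0 0 0" --grip 0.75

```text
time_s: 31.3
position: [0.5567, 0.0388, 0.1436]
tcp_rot: [[-0.996, -0.089, 0.008], [-0.089, 0.996, -0.0], [-0.008, -0.001, -1.0]]
force: [0.2, 0.2, 0.4]
opening: 0.747
grasp_force: 0.0
```

send_rows --pt "0.04 -0.15 0 0 0 0" --pt "0.08 -0.3 0 0 0 0" --pt "0.12 -0.45 0 0 0 0" --pt "0.12 -0.52 0 0 0 0" --pt "0.12 -0.52 0 0 0 0" --pt "0.12 -0.52 0 0 0 0" --pt "0.12 -0.52 0 0 0 0" --grip 0.0

```text
time_s: 32.0
position: [0.5364, -0.0918, 0.141]
tcp_rot: [[-0.996, -0.09, 0.002], [-0.09, 0.996, 0.001], [-0.002, 0.001, -1.0]]
force: [0.4, -0.1, -0.4]
opening: 0.196
grasp_force: 0.0
```

send_rows --pt "0 0 0.06 0 0 0" --pt "0 0 0.12 0 0 0" --pt "0 0 0.15 0 0 0" --pt "0 0 0.18 0 0 0" --pt "0 0 0.21 0 0 0" --pt "0 0 0.24 0 0 0" --pt "0 0 0.27 0 0 0" --pt "0 0 0.3 0 0 0" --pt "0 0 0.33 0 0 0" --pt "0 0 0.35 0 0 0" --pt "0 0 0.36 0 0 0" --pt "0 0 0.36 0 0 0"

```text
time_s: 33.2
position: [0.5339, -0.092, 0.0523]
tcp_rot: [[-0.996, -0.092, -0.004], [-0.092, 0.996, 0.001], [0.004, 0.002, -1.0]]
force: [-7.5, -2.6, 13.0]
opening: 0.002
grasp_force: 6.4
```

send_rows --pt "0 0 0.008 0 0 0" --pt "0 0 0.016 0 0 0" --pt "0 0 0.02 0 0 0" --pt "0 0 0.02 0 0 0"

```text
time_s: 33.6
position: [0.5336, -0.092, 0.0476]
tcp_rot: [[-0.996, -0.092, -0.004], [-0.092, 0.996, 0.001], [0.004, 0.001, -1.0]]
force: [-7.8, -2.9, 14.6]
opening: 0.009
grasp_force: 7.0
```

send_rows --pt "0 0 0.006 0 0 0" --pt "0 0 0.012 0 0 0" --pt "0 0 0.015 0 0 0" --pt "0 0 0.015 0 0 0"

```text
time_s: 34.0
position: [0.5335, -0.092, 0.0451]
tcp_rot: [[-0.996, -0.092, -0.004], [-0.092, 0.996, 0.001], [0.004, 0.001, -1.0]]
force: [-9.6, -1.5, 22.5]
opening: 0.001
grasp_force: 11.0
```

send_rows --pt "0 0 0.004 0 0 0" --pt "0 0 0.004 0 0 0"

```text
time_s: 34.2
position: [0.5335, -0.092, 0.0449]
tcp_rot: [[-0.996, -0.092, -0.004], [-0.092, 0.996, 0.001], [0.004, 0.001, -1.0]]
force: [-10.3, -2.6, 28.0]
opening: 0.011
grasp_force: 14.0
```

send_rows --pt "0 0 -0.06 0 0 0" --pt "0 0 -0.16 0 0 0" --pt "0 0 -0.28 0 0 0" --pt "0 0 -0.4 0 0 0" --pt "0 0 -0.46 0 0 0" --pt "0 0 -0.46 0 0 0"

```text
time_s: 34.8
position: [0.5385, -0.0928, 0.1594]
tcp_rot: [[-0.996, -0.09, 0.009], [-0.09, 0.996, -0.002], [-0.009, -0.002, -1.0]]
force: [-0.1, 0.3, -0.1]
opening: 0.006
grasp_force: 0.0
```

send_rows --pt "-0.03 0.12 0 0 0 0" --pt "-0.06 0.28 0 0 0 0" --pt "-0.1 0.44 0 0 0 0" --pt "-0.12 0.52 0 0 0 0" --pt "-0.12 0.52 0 0 0 0" --pt "-0.12 0.52 0 0 0 0" --pt "-0.12 0.52 0 0 0 0" --pt "-0.12 0.52 0 0 0 0" --pt "-0.12 0.52 0 0 0 0" --grip 0.75

```text
time_s: 35.7
position: [0.555, 0.0379, 0.1568]
tcp_rot: [[-0.996, -0.087, 0.003], [-0.087, 0.996, 0.0], [-0.003, 0.0, -1.0]]
force: [0.4, -0.3, -0.2]
opening: 0.714
grasp_force: 0.0
```

```bash
python3 -c "
from h import *
st,p,W=look('w6',.5,.035,.08,.06,.06)
plan((.5540,.0387,.041,185.1))"
```

```text
w6 (array([519.8,  34.9]), array([120.1,  48.1]), 5.03) [0.0671 0.0684 0.0723] 10483
t 35.75 pos [0.555  0.038  0.1569] yaw -174.99 F [-0.7 -0.1  0.2] op 0.726 gf 0.0 q [  -8.   30.   96.    0.   54. -103.]
(0.554, 0.0387, 0.041, 185.1) [0.005, 0.003, 0.464, -0.0, 0.002, -0.001] rows>=2.3
```

send_rows --pt "0.005 0.003 0.12 0 0 0" --pt "0.005 0.003 0.24 0 0 0" --pt "0.005 0.003 0.36 0 0 0" --pt "0.005 0.003 0.44 0 0 0" --pt "0.005 0.003 0.464 0 0 0" --pt "0.005 0.003 0.464 0 0 0" --pt "0.005 0.003 0.464 0 0 0"

```text
time_s: 36.45
position: [0.5549, 0.0393, 0.0418]
tcp_rot: [[-0.996, -0.088, 0.005], [-0.088, 0.996, 0.0], [-0.005, -0.0, -1.0]]
force: [0.3, 0.3, 0.9]
opening: 0.748
grasp_force: 0.0
```

send_rows --pt "0 0 0 0 0 0" --pt "0 0 0 0 0 0" --pt "0 0 0 0 0 0" --pt "0 0 0 0 0 0" --pt "0 0 0 0 0 0" --grip 0.5

```text
time_s: 36.95
position: [0.5546, 0.0394, 0.0417]
tcp_rot: [[-0.996, -0.089, 0.004], [-0.089, 0.996, -0.0], [-0.004, -0.001, -1.0]]
force: [-0.9, -0.4, 6.2]
opening: 0.548
grasp_force: 30.0
```

send_rows --pt "0 0 -0.01 0 0 0" --pt "0.03 0 -0.016 0 0 0" --pt "0.08 0 -0.016 0 0 0" --pt "0.15 0 -0.016 0 0 0" --pt "0.22 0 -0.016 0 0 0" --pt "0.29 0 -0.016 0 0 0" --pt "0.34 0 -0.03 0 0 0" --pt "0.34 0 -0.12 0 0 0" --pt "0.34 0 -0.25 0 0 0" --pt "0.34 0 -0.38 0 0 0" --pt "0.34 0 -0.484 0 0 0" --pt "0.34 0 -0.484 0 0 0"

```text
time_s: 38.15
position: [0.4711, 0.0317, 0.1647]
tcp_rot: [[-0.996, -0.089, 0.011], [-0.089, 0.996, -0.001], [-0.011, -0.002, -1.0]]
force: [0.9, 0.9, -3.1]
opening: 0.55
grasp_force: 30.0
```

```bash
python3 -c "
from h import *
plan((.50,-.15,.17,137),(.5165,-.3305,.17,88.1),(.5165,-.3305,.03,88.1))"
```

```text
t 38.15 pos [0.4711 0.0317 0.1647] yaw -174.9 F [ 0.9  0.9 -3.1] op 0.55 gf 30.0 q [ -10.   24.  107.    0.   48. -105.]
(0.5, -0.15, 0.17, 137) [-0.051, -0.734, -0.019, 0.002, 0.007, 0.534] rows>=5.6
(0.5165, -0.3305, 0.17, 88.1) [-0.541, -0.483, 0.0, 0.0, 0.0, 0.543] rows>=5.7
(0.5165, -0.3305, 0.03, 88.1) [0.0, 0.0, 0.56, 0.0, 0.0, 0.0] rows>=2.8
```

send_rows --pt "-0.006 -0.09 -0.002 0 0.007 0.066" --pt "-0.013 -0.18 -0.005 0 0.007 0.133" --pt "-0.019 -0.275 -0.007 0 0.007 0.2" --pt "-0.025 -0.367 -0.01 0 0.007 0.267" --pt "-0.032 -0.46 -0.012 0 0.007 0.333" --pt "-0.038 -0.55 -0.014 0 0.007 0.4" --pt "-0.045 -0.64 -0.017 0 0.007 0.467" --pt "-0.051 -0.734 -0.019 0 0.007 0.534"

```text
time_s: 38.95
position: [0.4968, -0.1499, 0.1646]
tcp_rot: [[-0.729, 0.685, -0.01], [0.685, 0.729, 0.006], [0.011, -0.003, -1.0]]
force: [1.1, -0.1, -2.9]
opening: 0.55
grasp_force: 30.0
```

send_rows --pt "-0.068 -0.06 0 0 0 0.068" --pt "-0.135 -0.12 0 0 0 0.136" --pt "-0.203 -0.18 0 0 0 0.204" --pt "-0.27 -0.241 0 0 0 0.272" --pt "-0.338 -0.302 0 0 0 0.34" --pt "-0.406 -0.362 0 0 0 0.408" --pt "-0.473 -0.422 0 0 0 0.475" --pt "-0.541 -0.483 0 0 0 0.543" --pt "-0.541 -0.483 0 0 0 0.543" --pt "-0.541 -0.483 0 0 0 0.543" --pt "-0.541 -0.483 0 0 0 0.543"

```text
time_s: 40.05
position: [0.5137, -0.3286, 0.1643]
tcp_rot: [[0.031, 0.999, -0.009], [0.999, -0.031, 0.007], [0.006, -0.01, -1.0]]
force: [-0.2, -0.0, -3.9]
opening: 0.548
grasp_force: 30.0
```

```bash
python3 -c "
from h import *
plan((.5165,-.3305,.022,88.1))"
```

```text
t 40.05 pos [ 0.5137 -0.3286  0.1643] yaw 88.22 F [-0.2 -0.  -3.9] op 0.548 gf 30.0 q [-43.  33.  87.  -0.  60. -41.]
(0.5165, -0.3305, 0.022, 88.1) [-0.011, 0.017, 0.569, -0.006, -0.004, 0.001] rows>=2.8
```

send_rows --pt "-0.011 0.017 0.1 -0.006 -0.004 0.001" --pt "-0.011 0.017 0.2 -0.006 -0.004 0.001" --pt "-0.011 0.017 0.3 -0.006 -0.004 0.001" --pt "-0.011 0.017 0.4 -0.006 -0.004 0.001" --pt "-0.011 0.017 0.48 -0.006 -0.004 0.001" --pt "-0.011 0.017 0.53 -0.006 -0.004 0.001" --pt "-0.011 0.017 0.56 -0.006 -0.004 0.001" --pt "-0.011 0.017 0.57 -0.006 -0.004 0.001" --pt "-0.011 0.017 0.57 -0.006 -0.004 0.001"

```text
time_s: 40.95
position: [0.5182, -0.3326, 0.0235]
tcp_rot: [[0.033, 0.999, 0.003], [0.999, -0.033, -0.003], [-0.003, 0.003, -1.0]]
force: [0.1, 0.2, -2.7]
opening: 0.551
grasp_force: 30.0
```

send_rows --pt "0 0 0.002 0 0 0" --pt "0 0 0.004 0 0 0" --pt "0 0 0.006 0 0 0" --pt "0 0 0.008 0 0 0" --pt "0 0 0.01 0 0 0" --pt "0 0 0.01 0 0 0"

```text
time_s: 41.55
position: [0.5178, -0.3326, 0.0206]
tcp_rot: [[0.034, 0.999, 0.002], [0.999, -0.034, -0.003], [-0.003, 0.002, -1.0]]
force: [0.2, -0.5, -3.2]
opening: 0.547
grasp_force: 30.0
```

send_rows --pt "0 0 0.002 0 0 0" --pt "0 0 0.004 0 0 0" --pt "0 0 0.004 0 0 0"

```text
time_s: 41.85
position: [0.5178, -0.3325, 0.0196]
tcp_rot: [[0.034, 0.999, 0.002], [0.999, -0.034, -0.003], [-0.003, 0.002, -1.0]]
force: [-1.0, -0.0, -2.6]
opening: 0.548
grasp_force: 30.0
```

Expected contact is at about 0.0167.

send_rows --pt "0 0 0.002 0 0 0" --pt "0 0 0.004 0 0 0" --pt "0 0 0.006 0 0 0" --pt "0 0 0.008 0 0 0" --pt "0 0 0.008 0 0 0"

```text
time_s: 42.35
position: [0.5178, -0.3325, 0.0176]
tcp_rot: [[0.034, 0.999, 0.002], [0.999, -0.034, -0.003], [-0.003, 0.002, -1.0]]
force: [-0.3, 0.6, -2.7]
opening: 0.549
grasp_force: 30.0
```

send_rows --pt "0 0 0.002 0 0 0" --pt "0 0 0.004 0 0 0" --pt "0 0 0.004 0 0 0"

```text
time_s: 42.65
position: [0.5179, -0.3326, 0.0169]
tcp_rot: [[0.034, 0.999, 0.002], [0.999, -0.034, -0.003], [-0.003, 0.002, -1.0]]
force: [-0.4, 0.0, -1.5]
opening: 0.547
grasp_force: 30.0
```

send_rows --pt "0 0 0.002 0 0 0" --pt "0 0 0.002 0 0 0"

```text
time_s: 42.85
position: [0.5179, -0.3326, 0.0168]
tcp_rot: [[0.033, 0.999, 0.002], [0.999, -0.033, -0.003], [-0.003, 0.002, -1.0]]
force: [-0.4, 1.0, 4.8]
opening: 0.548
grasp_force: 30.0
```

send_rows --pt "0 0 0 0 0 0" --pt "0 0 0 0 0 0" --pt "0 0 0 0 0 0" --pt "0 0 -0.04 0 0 0" --pt "0 0 -0.14 0 0 0" --pt "0 0 -0.3 0 0 0" --pt "0 0 -0.48 0 0 0" --pt "0 0 -0.66 0 0 0" --pt "0 0 -0.8 0 0 0" --pt "0 0 -0.92 0 0 0" --pt "0 0 -0.92 0 0 0" --grip 0.7

```text
time_s: 43.95
position: [0.5197, -0.334, 0.2523]
tcp_rot: [[0.034, 0.999, 0.011], [0.999, -0.033, -0.011], [-0.01, 0.011, -1.0]]
force: [0.1, 0.2, 0.8]
opening: 0.701
grasp_force: 0.0
```

```bash
python3 - <<'E'
from h import *
st,p,W=look('w7',.518,-.332,.11,.025,.05)
h=cv2.cvtColor(p,cv2.COLOR_RGB2HSV);o=(h[...,0]<15)&(h[...,1]>170)&(W[...,2]>.03)&(W[...,2]<.1)&(np.hypot(W[...,0]-.518,W[...,1]+.332)<.12)
k,l,s,c=cv2.connectedComponentsWithStats(o.astype(np.uint8))
for i in range(1,k):
    if s[i,4]>50: print(c[i],s[i,4],W[l==i].min(0).round(4),W[l==i].max(0).round(4),np.percentile(W[l==i][:,2],[5,50,95]).round(4))
np.seterr(all='ignore')
p,d=viewer.capture('top');cv2.imwrite('pics/t2.png',p[:,:,::-1]);T=cloud('top',d);z=T[...,2]
m=big((np.hypot(T[...,0]-.6,T[...,1]-.312)<.15)&(T[...,1]>.2)&(z>.02)&(z<.07));print('blue',rect(T[m]),m.sum())
plan((.56,-.11,.25,87),(.58,.12,.25,86),(.601,.312,.16,85.6))
E
```

```text
w7 (array([ 518.1, -331.2]), array([188. ,  48.1]), 88.0) [0.0419 0.0435 0.0473] 7419
[320.703125   272.25892857] 448 [ 0.4988 -0.4233  0.0443] [ 0.5318 -0.3971  0.0503] [0.0454 0.0465 0.0482]
blue (array([599.3, 311.8]), array([190.5,  50.9]), 84.58) 1154
t 44.05 pos [ 0.5174 -0.3319  0.2472] yaw 88.08 F [0.5 0.9 0.2] op 0.702 gf 0.0 q [-43.  28.  82.  -0.  70. -41.]
(0.56, -0.11, 0.25, 87) [0.893, 0.141, -0.014, 0.002, 0.003, 0.012] rows>=4.5
(0.58, 0.12, 0.25, 86) [0.923, 0.032, 0.0, 0.0, 0.0, 0.011] rows>=4.6
(0.601, 0.312, 0.16, 85.6) [0.772, 0.03, 0.36, 0.0, 0.0, 0.004] rows>=4.3
```

View pics/w7.png

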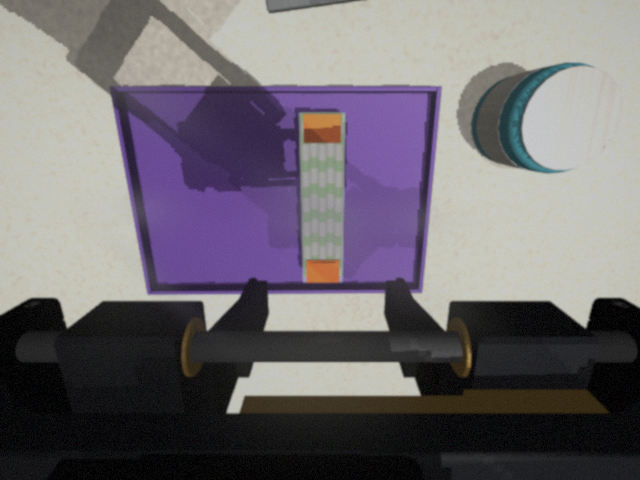

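The green case lies flat in the tray at (322,197). Both tabs are down, with the lower one measured 3 mm above the lid. On to the blue case.

send_rows --pt "0.893 0.141 -0.014 0.002 0.003 0.012" --pt "0.893 0.141 -0.014 0.002 0.003 0.012" --pt "0.893 0.141 -0.014 0.002 0.003 0.012" --pt "0.893 0.141 -0.014 0.002 0.003 0.012" --pt "0.893 0.141 -0.014 0.002 0.003 0.012" --grip 0.9

```text
time_s: 44.55
position: [0.5586, -0.1056, 0.2471]
tcp_rot: [[0.05, 0.999, -0.005], [0.999, -0.05, 0.005], [0.005, -0.006, -1.0]]
force: [0.3, -0.2, -0.4]
opening: 0.896
grasp_force: 0.0
```

send_rows --pt "0.923 0.032 0 0 0 0.011" --pt "0.923 0.032 0 0 0 0.011" --pt "0.923 0.032 0 0 0 0.011" --pt "0.923 0.032 0 0 0 0.011" --pt "0.923 0.032 0 0 0 0.011"

```text
time_s: 45.05
position: [0.5784, 0.1235, 0.2474]
tcp_rot: [[0.067, 0.998, -0.005], [0.998, -0.067, 0.003], [0.003, -0.005, -1.0]]
force: [-0.5, -1.2, 0.1]
opening: 0.902
grasp_force: 0.0
```

send_rows --pt "0.772 0.03 0.36 0 0 0.004" --pt "0.772 0.03 0.36 0 0 0.004" --pt "0.772 0.03 0.36 0 0 0.004" --pt "0.772 0.03 0.36 0 0 0.004" --pt "0.772 0.03 0.36 0 0 0.004" --pt "0.772 0.03 0.36 0 0 0.004" --pt "0.772 0.03 0.36 0 0 0.004" --pt "0.772 0.03 0.36 0 0 0.004" --pt "0.772 0.03 0.36 0 0 0.004"

```text
time_s: 45.95
position: [0.6017, 0.3106, 0.161]
tcp_rot: [[0.078, 0.997, 0.001], [0.997, -0.078, 0.002], [0.002, 0.0, -1.0]]
force: [0.2, -0.6, 0.2]
opening: 0.902
grasp_force: 0.0
```

```bash
python3 -c "
from h import *
look('w8',.601,.312); plan((.601,.312,.009,85.4))"
```

```text
w8 (array([602.2, 315. ]), array([188.5,  48.2]), 85.31) [0.0371 0.0384 0.0516] 12047
t 46.0 pos [0.6017 0.3108 0.161 ] yaw 85.53 F [-0.1 -0.2  0.6] op 0.897 gf 0.0 q [18. 38. 77.  0. 65. 22.]
(0.601, 0.312, 0.009, 85.4) [0.003, -0.004, 0.608, 0.0, -0.001, 0.001] rows>=3.0
```

View pics/w8.png

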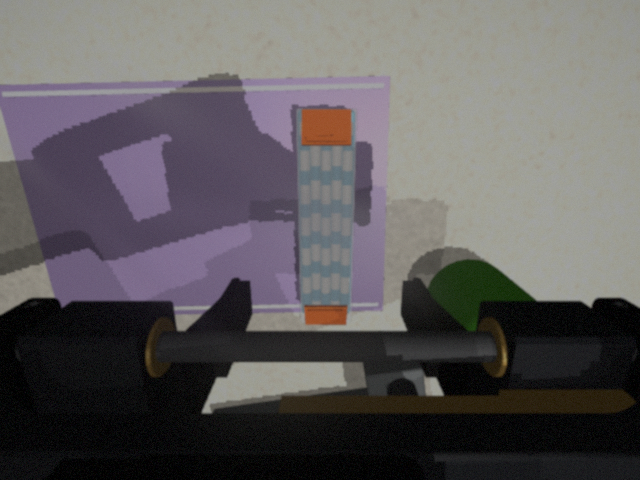

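The blue (turquoise) case sits between the fingers, centre at (326,215), outline 188.5×48 mm. The jar (475,295) is clear of the descent. Gripping it.

send_rows --pt "0.015 0.0 0.15 0 0 0.002" --pt "0.015 0.0 0.3 0 0 0.002" --pt "0.015 0.0 0.45 0 0 0.002" --pt "0.015 0.0 0.55 0 0 0.002" --pt "0.015 0.0 0.6 0 0 0.002" --pt "0.015 0.0 0.604 0 0 0.002" --pt "0.015 0.0 0.604 0 0 0.002"

```text
time_s: 46.7
position: [0.6023, 0.3162, 0.0101]
tcp_rot: [[0.08, 0.997, 0.001], [0.997, -0.08, 0.003], [0.003, 0.001, -1.0]]
force: [0.7, -0.4, 0.1]
opening: 0.901
grasp_force: 0.0
```

send_rows --pt "0 0 0 0 0 0" --pt "0 0 0 0 0 0" --pt "0 0 0 0 0 0" --pt "0 0 0 0 0 0" --pt "0 0 0 0 0 0" --pt "0 0 0 0 0 0" --grip 0.5

```text
time_s: 47.3
position: [0.6017, 0.3164, 0.0094]
tcp_rot: [[0.079, 0.997, 0.0], [0.997, -0.079, 0.002], [0.002, 0.0, -1.0]]
force: [0.6, 0.2, 2.4]
opening: 0.547
grasp_force: 30.0
```

```bash
python3 -c "
from h import *
plan((.602,.3146,.17,85.3),(.52,.19,.17,135),(.4695,.0313,.17,185.1))"
```

```text
t 47.3 pos [0.6017 0.3164 0.0094] yaw 85.46 F [0.6 0.2 2.4] op 0.547 gf 30.0 q [18. 49. 81.  0. 49. 23.]
(0.602, 0.3146, 0.17, 85.3) [-0.005, 0.002, -0.643, 0.0, -0.001, 0.002] rows>=3.2
(0.52, 0.19, 0.17, 135) [-0.524, -0.286, 0.0, 0.0, 0.0, -0.552] rows>=5.8
(0.4695, 0.0313, 0.17, 185.1) [-0.306, -0.592, 0.0, 0.0, 0.0, -0.557] rows>=5.8
```

send_rows --pt "0 0 -0.06 0 0 0" --pt "0 0 -0.2 0 0 0" --pt "0 0 -0.35 0 0 0" --pt "0 0 -0.5 0 0 0" --pt "0 0 -0.64 0 0 0" --pt "0 0 -0.64 0 0 0"

```text
time_s: 47.9
position: [0.6047, 0.3173, 0.1756]
tcp_rot: [[0.079, 0.997, 0.011], [0.997, -0.079, 0.006], [0.007, 0.01, -1.0]]
force: [0.7, 0.4, -3.1]
opening: 0.55
grasp_force: 30.0
```

send_rows --pt "-0.065 -0.036 0 0 0 -0.069" --pt "-0.131 -0.072 0 0 0 -0.138" --pt "-0.196 -0.107 0 0 0 -0.207" --pt "-0.262 -0.143 0 0 0 -0.276" --pt "-0.328 -0.179 0 0 0 -0.345" --pt "-0.393 -0.215 0 0 0 -0.414" --pt "-0.458 -0.25 0 0 0 -0.483" --pt "-0.524 -0.286 0 0 0 -0.552"

```text
time_s: 48.7
position: [0.5177, 0.1902, 0.1674]
tcp_rot: [[-0.712, 0.702, -0.004], [0.702, 0.712, 0.001], [0.004, -0.002, -1.0]]
force: [-0.2, 0.5, -2.5]
opening: 0.549
grasp_force: 30.0
```

send_rows --pt "-0.038 -0.074 0 0 0 -0.07" --pt "-0.077 -0.148 0 0 0 -0.139" --pt "-0.115 -0.222 0 0 0 -0.209" --pt "-0.153 -0.296 0 0 0 -0.278" --pt "-0.191 -0.37 0 0 0 -0.348" --pt "-0.23 -0.444 0 0 0 -0.418" --pt "-0.268 -0.518 0 0 0 -0.487" --pt "-0.306 -0.592 0 0 0 -0.557" --pt "-0.306 -0.592 0 0 0 -0.557" --pt "-0.306 -0.592 0 0 0 -0.557" --pt "-0.306 -0.592 0 0 0 -0.557" --pt "-0.306 -0.592 0 0 0 -0.557"

```text
time_s: 49.9
position: [0.4695, 0.0329, 0.1683]
tcp_rot: [[-0.996, -0.092, -0.001], [-0.092, 0.996, 0.002], [0.001, 0.002, -1.0]]
force: [-0.7, -0.3, -3.0]
opening: 0.55
grasp_force: 30.0
```

```bash
python3 -c "
from h import *
plan((.4695,.0313,.043,185.1),(.5432,.0379,.043,185.1))"
```

```text
t 49.9 pos [0.4695 0.0329 0.1683] yaw -174.7 F [-0.7 -0.3 -3. ] op 0.55 gf 30.0 q [ -10.   23.  107.    0.   50. -105.]
(0.4695, 0.0313, 0.043, 185.1) [0.0, -0.007, 0.501, 0.002, -0.001, 0.002] rows>=2.5
(0.5432, 0.0379, 0.043, 185.1) [-0.296, 0.0, 0.0, 0.0, 0.0, 0.0] rows>=1.5
```

send_rows --pt "0 -0.007 0.1 0.002 0 0.002" --pt "0 -0.007 0.2 0.002 0 0.002" --pt "0 -0.007 0.3 0.002 0 0.002" --pt "0 -0.007 0.4 0.002 0 0.002" --pt "0 -0.007 0.47 0.002 0 0.002" --pt "0 -0.007 0.502 0.002 0 0.002" --pt "0 -0.007 0.502 0.002 0 0.002" --pt "0 -0.007 0.502 0.002 0 0.002"

```text
time_s: 50.7
position: [0.4702, 0.0308, 0.0434]
tcp_rot: [[-0.996, -0.089, 0.001], [-0.089, 0.996, -0.001], [-0.0, -0.001, -1.0]]
force: [0.6, 0.0, -2.1]
opening: 0.55
grasp_force: 30.0
```

send_rows --pt "-0.05 0 0 0 0 0" --pt "-0.1 0 0 0 0 0" --pt "-0.15 0 0 0 0 0" --pt "-0.2 0 0 0 0 0" --pt "-0.25 0 0 0 0 0" --pt "-0.296 0 0 0 0 0" --pt "-0.296 0 0 0 0 0" --pt "-0.296 0 0 0 0 0"

```text
time_s: 51.5
position: [0.543, 0.0373, 0.0433]
tcp_rot: [[-0.996, -0.089, -0.001], [-0.089, 0.996, -0.001], [0.001, -0.001, -1.0]]
force: [-0.2, -0.2, -3.8]
opening: 0.551
grasp_force: 30.0
```

```bash
python3 -c "
from h import *
plan((.5490,.0384,.0405,185.1))"
```

```text
t 51.5 pos [0.543  0.0373 0.0433] yaw -174.9 F [-0.2 -0.2 -3.8] op 0.551 gf 30.0 q [  -8.   40.  101.   -0.   39. -103.]
(0.549, 0.0384, 0.0405, 185.1) [-0.024, 0.002, 0.011, -0.001, -0.0, 0.0] rows>=0.1
```

send_rows --pt "-0.006 0.001 0.004 0 0 0" --pt "-0.012 0.002 0.008 0 0 0" --pt "-0.018 0.002 0.011 0 0 0" --pt "-0.024 0.002 0.011 0 0 0" --pt "-0.024 0.002 0.011 0 0 0"

```text
time_s: 52.0
position: [0.5495, 0.0382, 0.0401]
tcp_rot: [[-0.996, -0.089, -0.0], [-0.089, 0.996, -0.001], [0.0, -0.001, -1.0]]
force: [0.2, 0.0, -3.3]
opening: 0.55
grasp_force: 30.0
```

send_rows --pt "-0.003 0 0 0 0 0" --pt "-0.006 0 0 0 0 0" --pt "-0.008 0 0 0 0 0" --pt "-0.008 0 0 0 0 0"

```text
time_s: 52.4
position: [0.5514, 0.0384, 0.0402]
tcp_rot: [[-0.996, -0.089, -0.0], [-0.089, 0.996, -0.001], [0.0, -0.001, -1.0]]
force: [0.3, -0.1, -2.7]
opening: 0.549
grasp_force: 30.0
```

send_rows --pt "-0.003 0 0 0 0 0" --pt "-0.006 0 0 0 0 0" --pt "-0.006 0 0 0 0 0"

```text
time_s: 52.7
position: [0.5519, 0.0385, 0.04]
tcp_rot: [[-0.996, -0.089, -0.002], [-0.089, 0.996, -0.001], [0.002, -0.001, -1.0]]
force: [-1.5, -1.4, -3.3]
opening: 0.548
grasp_force: 30.0
```

send_rows --pt "0.002 0 0.002 0 0 0" --pt "0.002 0 0.004 0 0 0" --pt "0.002 0 0.004 0 0 0"

```text
time_s: 53.0
position: [0.5519, 0.0385, 0.0394]
tcp_rot: [[-0.996, -0.089, -0.001], [-0.089, 0.996, -0.001], [0.001, -0.001, -1.0]]
force: [-2.5, 0.2, 0.7]
opening: 0.55
grasp_force: 30.0
```

send_rows --pt "0 0 0 0 0 0" --pt "0 0 0 0 0 0" --pt "0 0 0 0 0 0" --pt "0 0 0 0 0 0" --pt "0 0 -0.08 0 0 0" --pt "0 0 -0.2 0 0 0" --pt "0 0 -0.35 0 0 0" --pt "0 0 -0.4 0 0 0" --pt "0 0 -0.4 0 0 0" --grip 0.75

```text
time_s: 53.9
position: [0.5539, 0.0385, 0.1412]
tcp_rot: [[-0.996, -0.089, 0.005], [-0.089, 0.996, -0.002], [-0.005, -0.002, -1.0]]
force: [-0.7, -0.0, -0.6]
opening: 0.75
grasp_force: 0.0
```

send_rows --pt "0.04 -0.15 0 0 0 0" --pt "0.08 -0.3 0 0 0 0" --pt "0.11 -0.45 0 0 0 0" --pt "0.11 -0.52 0 0 0 0" --pt "0.11 -0.52 0 0 0 0" --pt "0.11 -0.52 0 0 0 0" --pt "0.11 -0.52 0 0 0 0" --grip 0.0

```text
time_s: 54.6
position: [0.536, -0.0918, 0.1387]
tcp_rot: [[-0.996, -0.09, -0.002], [-0.09, 0.996, -0.0], [0.002, 0.0, -1.0]]
force: [-0.0, -0.9, 0.5]
opening: 0.194
grasp_force: 0.0
```

send_rows --pt "0 0 0.06 0 0 0" --pt "0 0 0.12 0 0 0" --pt "0 0 0.15 0 0 0" --pt "0 0 0.18 0 0 0" --pt "0 0 0.21 0 0 0" --pt "0 0 0.24 0 0 0" --pt "0 0 0.27 0 0 0" --pt "0 0 0.3 0 0 0" --pt "0 0 0.33 0 0 0" --pt "0 0 0.35 0 0 0" --pt "0 0 0.36 0 0 0" --pt "0 0 0.36 0 0 0"

```text
time_s: 55.8
position: [0.5331, -0.0921, 0.05]
tcp_rot: [[-0.996, -0.092, -0.007], [-0.092, 0.996, -0.0], [0.007, 0.001, -1.0]]
force: [-7.9, -1.1, 13.6]
opening: 0.005
grasp_force: 6.6
```

send_rows --pt "0 0 0.008 0 0 0" --pt "0 0 0.016 0 0 0" --pt "0 0 0.022 0 0 0" --pt "0 0 0.022 0 0 0"

```text
time_s: 56.2
position: [0.5329, -0.0921, 0.0453]
tcp_rot: [[-0.996, -0.092, -0.008], [-0.092, 0.996, -0.0], [0.008, 0.0, -1.0]]
force: [-8.9, -1.7, 16.7]
opening: 0.003
grasp_force: 8.1
```

Then a final push to the stop, back up, and over the case.

send_rows --pt "0 0 0.005 0 0 0" --pt "0 0 0.008 0 0 0" --pt "0 0 0.008 0 0 0"

```text
time_s: 56.5
position: [0.5329, -0.0921, 0.0449]
tcp_rot: [[-0.996, -0.092, -0.007], [-0.092, 0.996, -0.001], [0.007, 0.0, -1.0]]
force: [-11.8, -1.1, 28.0]
opening: 0.009
grasp_force: 14.1
```

send_rows --pt "0 0 -0.06 0 0 0" --pt "0 0 -0.16 0 0 0" --pt "0 0 -0.28 0 0 0" --pt "0 0 -0.4 0 0 0" --pt "0 0 -0.46 0 0 0" --pt "0 0 -0.46 0 0 0"

```text
time_s: 57.1
position: [0.5382, -0.0928, 0.1593]
tcp_rot: [[-0.996, -0.09, 0.005], [-0.09, 0.996, -0.003], [-0.005, -0.003, -1.0]]
force: [0.6, 0.5, 0.0]
opening: 0.006
grasp_force: 0.0
```

send_rows --pt "-0.03 0.12 0 0 0 0" --pt "-0.06 0.28 0 0 0 0" --pt "-0.09 0.44 0 0 0 0" --pt "-0.11 0.52 0 0 0 0" --pt "-0.11 0.52 0 0 0 0" --pt "-0.11 0.52 0 0 0 0" --pt "-0.11 0.52 0 0 0 0" --pt "-0.11 0.52 0 0 0 0" --pt "-0.11 0.52 0 0 0 0" --grip 0.75

```text
time_s: 58.0
position: [0.5522, 0.0377, 0.1565]
tcp_rot: [[-0.996, -0.087, -0.001], [-0.087, 0.996, -0.001], [0.001, -0.001, -1.0]]
force: [0.1, -0.1, -0.3]
opening: 0.71
grasp_force: 0.0
```

```bash
python3 -c "
from h import *
st,p,W=look('w9',.5,.035,.08,.06,.06)
plan((.5540,.0387,.0405,185.1))"
```

```text
w9 (array([519.5,  34.8]), array([120.6,  48.1]), 4.95) [0.0671 0.0684 0.0806] 10452
t 58.05 pos [0.5523 0.0378 0.1566] yaw -174.98 F [-0.3  0.3  1. ] op 0.727 gf 0.0 q [  -8.   30.   96.   -0.   54. -103.]
(0.554, 0.0387, 0.0405, 185.1) [-0.007, 0.004, 0.465, -0.001, -0.0, -0.001] rows>=2.3
```

Blue is in place, square. Regrip, pull out and flip as before.

send_rows --pt "-0.005 0.004 0.12 0 0 0" --pt "-0.005 0.004 0.24 0 0 0" --pt "-0.005 0.004 0.36 0 0 0" --pt "-0.005 0.004 0.44 0 0 0" --pt "-0.005 0.004 0.465 0 0 0" --pt "-0.005 0.004 0.465 0 0 0" --pt "-0.005 0.004 0.465 0 0 0"

```text
time_s: 58.75
position: [0.5542, 0.0393, 0.0413]
tcp_rot: [[-0.996, -0.089, 0.001], [-0.089, 0.996, -0.001], [-0.001, -0.001, -1.0]]
force: [0.3, 0.1, 0.1]
opening: 0.75
grasp_force: 0.0
```

send_rows --pt "0 0 0 0 0 0" --pt "0 0 0 0 0 0" --pt "0 0 0 0 0 0" --pt "0 0 0 0 0 0" --pt "0 0 0 0 0 0" --grip 0.5

```text
time_s: 59.25
position: [0.554, 0.0393, 0.0412]
tcp_rot: [[-0.996, -0.089, 0.001], [-0.089, 0.996, -0.002], [-0.001, -0.002, -1.0]]
force: [-1.8, -1.7, 5.9]
opening: 0.55
grasp_force: 30.0
```

send_rows --pt "0 0 -0.01 0 0 0" --pt "0.03 0 -0.016 0 0 0" --pt "0.08 0 -0.016 0 0 0" --pt "0.15 0 -0.016 0 0 0" --pt "0.22 0 -0.016 0 0 0" --pt "0.29 0 -0.016 0 0 0" --pt "0.34 0 -0.03 0 0 0" --pt "0.34 0 -0.12 0 0 0" --pt "0.34 0 -0.25 0 0 0" --pt "0.34 0 -0.38 0 0 0" --pt "0.34 0 -0.484 0 0 0" --pt "0.34 0 -0.484 0 0 0"

```text
time_s: 60.45
position: [0.4708, 0.032, 0.1644]
tcp_rot: [[-0.996, -0.089, 0.007], [-0.089, 0.996, -0.002], [-0.007, -0.003, -1.0]]
force: [0.9, -0.7, -3.0]
opening: 0.549
grasp_force: 30.0
```

send_rows --pt "0 0 0 0 0 0.083" --pt "0 0 0 0 0 0.167" --pt "0 0 0 0 0 0.25" --pt "0 0 0 0 0 0.333" --pt "0 0 0 0 0 0.417" --pt "0 0 0 0 0 0.5" --pt "0 0 0 0 0 0.583" --pt "0 0 0 0 0 0.667" --pt "0 0 0 0 0 0.75" --pt "0 0 0 0 0 0.833" --pt "0 0 0 0 0 0.917" --pt "0 0 0 0 0 1.0"

```text
time_s: 61.65
position: [0.4673, 0.0324, 0.1598]
tcp_rot: [[-0.083, 0.997, -0.004], [0.997, 0.083, -0.0], [-0.0, -0.004, -1.0]]
force: [-0.6, 0.3, -3.2]
opening: 0.553
grasp_force: 30.0
```

send_rows --pt "0 0 0 0 0 0.083" --pt "0 0 0 0 0 0.167" --pt "0 0 0 0 0 0.25" --pt "0 0 0 0 0 0.333" --pt "0 0 0 0 0 0.417" --pt "0 0 0 0 0 0.5" --pt "0 0 0 0 0 0.583" --pt "0 0 0 0 0 0.667" --pt "0 0 0 0 0 0.75" --pt "0 0 0 0 0 0.833" --pt "0 0 0 0 0 0.917" --pt "0 0 0 0 0 1.0"

```text
time_s: 62.85
position: [0.4673, 0.0324, 0.1598]
tcp_rot: [[0.997, 0.083, -0.004], [0.083, -0.997, -0.0], [-0.004, 0.0, -1.0]]
force: [-0.1, -0.5, -2.7]
opening: 0.547
grasp_force: 30.0
```

```bash
python3 -c "
from h import *
plan((.4994,.034,.044,5.1))"
```

```text
t 62.85 pos [0.4673 0.0324 0.1598] yaw 4.78 F [-0.1 -0.5 -2.7] op 0.547 gf 30.0 q [-10.  24. 108.  -0.  48.  76.]
(0.4994, 0.034, 0.044, 5.1) [0.13, 0.004, 0.463, 0.0, 0.002, -0.004] rows>=2.4
```

send_rows --pt "0.06 0.003 0.06 0 0.002 -0.004" --pt "0.13 0.003 0.16 0 0.002 -0.004" --pt "0.13 0.003 0.28 0 0.002 -0.004" --pt "0.13 0.003 0.38 0 0.002 -0.004" --pt "0.13 0.003 0.44 0 0.002 -0.004" --pt "0.13 0.003 0.462 0 0.002 -0.004" --pt "0.13 0.003 0.466 0 0.002 -0.004" --pt "0.13 0.003 0.466 0 0.002 -0.004" --pt "0.13 0.003 0.466 0 0.002 -0.004"

```text
time_s: 63.75
position: [0.5017, 0.0341, 0.0456]
tcp_rot: [[0.995, 0.095, 0.004], [0.095, -0.995, -0.001], [0.004, 0.001, -1.0]]
force: [-0.1, 0.1, -2.9]
opening: 0.548
grasp_force: 30.0
```

send_rows --pt "0 0 0.002 0 0 0" --pt "0 0 0.004 0 0 0" --pt "0 0 0.006 0 0 0" --pt "0 0 0.008 0 0 0" --pt "0 0 0.01 0 0 0" --pt "0 0 0.01 0 0 0"

```text
time_s: 64.35
position: [0.5011, 0.0342, 0.0424]
tcp_rot: [[0.995, 0.095, 0.003], [0.095, -0.995, -0.001], [0.003, 0.001, -1.0]]
force: [-0.3, 0.2, -3.0]
opening: 0.546
grasp_force: 30.0
```

send_rows --pt "0 0 0.002 0 0 0" --pt "0 0 0.004 0 0 0" --pt "0 0 0.004 0 0 0"

```text
time_s: 64.65
position: [0.5012, 0.0342, 0.0414]
tcp_rot: [[0.995, 0.095, 0.003], [0.095, -0.995, -0.001], [0.003, 0.001, -1.0]]
force: [0.1, 0.7, -2.1]
opening: 0.551
grasp_force: 30.0
```

send_rows --pt "0 0 0.002 0 0 0" --pt "0 0 0.003 0 0 0" --pt "0 0 0.003 0 0 0"

```text
time_s: 64.95
position: [0.5013, 0.0342, 0.0413]
tcp_rot: [[0.995, 0.095, 0.003], [0.095, -0.995, -0.001], [0.003, 0.001, -1.0]]
force: [-0.6, 0.0, 5.4]
opening: 0.545
grasp_force: 30.0
```

send_rows --pt "0 0 0 0 0 0" --pt "0 0 0 0 0 0" --pt "0 0 0 0 0 0" --pt "0 0 -0.06 0 0 0" --pt "0 0 -0.2 0 0 0" --pt "0 0 -0.36 0 0 0" --pt "0 0 -0.44 0 0 0" --pt "0 0 -0.44 0 0 0" --grip 0.75

```text
time_s: 65.75
position: [0.5032, 0.034, 0.1535]
tcp_rot: [[0.995, 0.095, 0.01], [0.095, -0.995, -0.002], [0.01, 0.003, -1.0]]
force: [0.4, -0.9, 0.1]
opening: 0.753
grasp_force: 0.0
```

send_rows --pt "0 0 0 0 0 -1.0" --pt "0 0 0 0 0 -1.0" --pt "0 0 0 0 0 -1.0" --pt "0 0 0 0 0 -1.0" --pt "0 0 0 0 0 -1.0" --pt "0 0 0 0 0 -1.0" --pt "0 0 0 0 0 -1.0" --pt "0 0 0 0 0 -1.0" --pt "0 0 0 0 0 -1.0" --pt "0 0 0 0 0 -1.0" --pt "0 0 0 0 0 -1.0"

```text
time_s: 66.85
position: [0.4999, 0.0344, 0.1492]
tcp_rot: [[-0.099, 0.995, -0.0], [0.995, 0.099, -0.0], [-0.0, -0.0, -1.0]]
force: [0.5, -0.4, 0.4]
opening: 0.745
grasp_force: 0.0
```

send_rows --pt "0 0 0 0 0 -1.0" --pt "0 0 0 0 0 -1.0" --pt "0 0 0 0 0 -1.0" --pt "0 0 0 0 0 -1.0" --pt "0 0 0 0 0 -1.0" --pt "0 0 0 0 0 -1.0" --pt "0 0 0 0 0 -1.0" --pt "0 0 0 0 0 -1.0" --pt "0 0 0 0 0 -1.0" --pt "0 0 0 0 0 -1.0" --pt "0 0 0 0 0 -1.0" --pt "0 0 0 0 0 -1.0"

```text
time_s: 68.05
position: [0.5, 0.0344, 0.1493]
tcp_rot: [[-0.996, -0.095, 0.0], [-0.095, 0.996, -0.0], [-0.0, -0.0, -1.0]]
force: [0.4, 0.3, -0.5]
opening: 0.75
grasp_force: 0.0
```

```bash
python3 -c "
from h import *
st,p,W=look('w10',.46,.03,.09,.06,.06)
h=cv2.cvtColor(p,cv2.COLOR_RGB2HSV);o=big((h[...,0]<15)&(h[...,1]>170)&(W[...,0]<.45)&(W[...,2]>.05));print('tab z',np.percentile(W[o][:,2],[5,50,95,99]),W[o].min(0),W[o].max(0))
plan((.5025,.034,.041,185.2))"
```

```text
w10 (array([478.5,  31.1]), array([142.1,  48.1]), 5.28) [0.0671 0.0684 0.0722] 12535
tab z [0.07044637 0.07164053 0.07321537 0.07397109] [0.41048347 0.0164269  0.06944399] [0.43568127 0.0447147  0.07481148]
t 68.1 pos [0.5001 0.0344 0.1495] yaw -174.64 F [ 0.3 -0.4  0.6] op 0.751 gf 0.0 q [  -9.   27.  104.   -0.   49. -104.]
(0.5025, 0.034, 0.041, 185.2) [-0.009, -0.002, 0.434, -0.0, 0.0, 0.002] rows>=2.2
```

Tab flat. Regrasp and insert the other end.

send_rows --pt "-0.009 -0.002 0.1 0 0 0" --pt "-0.009 -0.002 0.22 0 0 0" --pt "-0.009 -0.002 0.34 0 0 0" --pt "-0.009 -0.002 0.41 0 0 0" --pt "-0.009 -0.002 0.438 0 0 0" --pt "-0.009 -0.002 0.438 0 0 0" --pt "-0.009 -0.002 0.438 0 0 0"

```text
time_s: 68.8
position: [0.5039, 0.0339, 0.0416]
tcp_rot: [[-0.996, -0.095, 0.004], [-0.095, 0.996, -0.001], [-0.003, -0.001, -1.0]]
force: [-0.2, -0.0, 0.0]
opening: 0.747
grasp_force: 0.0
```

send_rows --pt "0 0 0 0 0 0" --pt "0 0 0 0 0 0" --pt "0 0 0 0 0 0" --pt "0 0 0 0 0 0" --pt "0 0 0 0 0 0" --grip 0.5

```text
time_s: 69.3
position: [0.5039, 0.034, 0.0419]
tcp_rot: [[-0.995, -0.095, 0.004], [-0.095, 0.995, -0.001], [-0.004, -0.001, -1.0]]
force: [-0.4, 0.4, 6.1]
opening: 0.55
grasp_force: 30.0
```

send_rows --pt "0 0 -0.006 0 0 0.001" --pt "-0.02 0 -0.012 0 0 0.002" --pt "-0.06 0 -0.012 0 0 0.003" --pt "-0.1 0 -0.012 0 0 0.004" --pt "-0.14 0 -0.012 0 0 0.004" --pt "-0.16 0 -0.012 0 0 0.004" --pt "-0.16 0 -0.012 0 0 0.004" --pt "-0.16 0 -0.012 0 0 0.004"

```text
time_s: 70.1
position: [0.5428, 0.0378, 0.0441]
tcp_rot: [[-0.996, -0.089, 0.001], [-0.089, 0.996, -0.001], [-0.001, -0.001, -1.0]]
force: [0.2, 0.5, -3.1]
opening: 0.545
grasp_force: 30.0
```

```bash
python3 -c "
from h import *
plan((.5505,.0385,.0430,185.1))"
```

```text
t 70.1 pos [0.5428 0.0378 0.0441] yaw -174.9 F [ 0.2  0.5 -3.1] op 0.545 gf 30.0 q [  -8.   40.  101.   -0.   39. -103.]
(0.5505, 0.0385, 0.043, 185.1) [-0.031, -0.0, 0.004, -0.001, 0.001, 0.0] rows>=0.2
```

send_rows --pt "-0.01 0 0.003 0 0 0" --pt "-0.018 0 0.005 0 0 0" --pt "-0.026 0 0.005 0 0 0" --pt "-0.032 0 0.005 0 0 0" --pt "-0.034 0 0.005 0 0 0" --pt "-0.034 0 0.005 0 0 0"

```text
time_s: 70.7
position: [0.5518, 0.0385, 0.0431]
tcp_rot: [[-0.996, -0.089, 0.003], [-0.089, 0.996, -0.001], [-0.003, -0.001, -1.0]]
force: [0.5, -0.0, -3.5]
opening: 0.549
grasp_force: 30.0
```

send_rows --pt "-0.003 0 0 0 0 0" --pt "-0.006 0 0 0 0 0" --pt "-0.006 0 0 0 0 0"

```text
time_s: 71.0
position: [0.5534, 0.0386, 0.0431]
tcp_rot: [[-0.996, -0.089, 0.003], [-0.089, 0.996, -0.001], [-0.003, -0.001, -1.0]]
force: [0.1, 0.2, -2.6]
opening: 0.549
grasp_force: 30.0
```

send_rows --pt "-0.003 0 0 0 0 0" --pt "-0.006 0 0 0 0 0" --pt "-0.006 0 0 0 0 0"

```text
time_s: 71.3
position: [0.5549, 0.0387, 0.0431]
tcp_rot: [[-0.996, -0.089, 0.003], [-0.089, 0.996, -0.001], [-0.003, -0.001, -1.0]]
force: [-0.5, -0.3, -3.2]
opening: 0.55
grasp_force: 30.0
```

send_rows --pt "-0.003 0 0 0 0 0" --pt "-0.004 0 0.003 0 0 0" --pt "-0.004 0 0.005 0 0 0" --pt "-0.004 0 0.005 0 0 0"

```text
time_s: 71.7
position: [0.5557, 0.0388, 0.0419]
tcp_rot: [[-0.996, -0.089, 0.003], [-0.089, 0.996, -0.001], [-0.003, -0.001, -1.0]]
force: [-1.4, 0.3, -1.3]
opening: 0.548
grasp_force: 30.0
```

send_rows --pt "0 0 0.002 0 0 0" --pt "0 0 0.002 0 0 0"

```text
time_s: 71.9
position: [0.5557, 0.0389, 0.0419]
tcp_rot: [[-0.996, -0.089, 0.003], [-0.089, 0.996, -0.001], [-0.003, -0.001, -1.0]]
force: [-2.1, -0.1, 4.1]
opening: 0.547
grasp_force: 30.0
```

send_rows --pt "0 0 -0.001 0 0 0" --pt "0 0 -0.001 0 0 0" --pt "0 0 -0.001 0 0 0" --pt "0 0 -0.001 0 0 0" --pt "0 0 -0.08 0 0 0" --pt "0 0 -0.2 0 0 0" --pt "0 0 -0.35 0 0 0" --pt "0 0 -0.4 0 0 0" --pt "0 0 -0.4 0 0 0" --grip 0.75

```text
time_s: 72.8
position: [0.557, 0.0388, 0.1433]
tcp_rot: [[-0.996, -0.089, 0.008], [-0.089, 0.996, -0.001], [-0.007, -0.002, -1.0]]
force: [0.4, -0.2, 0.1]
opening: 0.752
grasp_force: 0.0
```

send_rows --pt "0.04 -0.15 0 0 0 0" --pt "0.08 -0.3 0 0 0 0" --pt "0.12 -0.45 0 0 0 0" --pt "0.125 -0.52 0 0 0 0" --pt "0.125 -0.52 0 0 0 0" --pt "0.125 -0.52 0 0 0 0" --pt "0.125 -0.52 0 0 0 0" --grip 0.0

```text
time_s: 73.5
position: [0.5352, -0.092, 0.1405]
tcp_rot: [[-0.996, -0.09, 0.001], [-0.09, 0.996, 0.0], [-0.001, 0.0, -1.0]]
force: [0.4, 0.9, 0.0]
opening: 0.198
grasp_force: 0.0
```

send_rows --pt "0 0 0.06 0 0 0" --pt "0 0 0.12 0 0 0" --pt "0 0 0.15 0 0 0" --pt "0 0 0.18 0 0 0" --pt "0 0 0.21 0 0 0" --pt "0 0 0.24 0 0 0" --pt "0 0 0.27 0 0 0" --pt "0 0 0.3 0 0 0" --pt "0 0 0.33 0 0 0" --pt "0 0 0.35 0 0 0" --pt "0 0 0.36 0 0 0" --pt "0 0 0.36 0 0 0"

```text
time_s: 74.7
position: [0.5329, -0.0922, 0.0519]
tcp_rot: [[-0.996, -0.092, -0.004], [-0.092, 0.996, 0.0], [0.004, 0.0, -1.0]]
force: [-6.7, -2.0, 12.8]
opening: 0.01
grasp_force: 6.4
```

send_rows --pt "0 0 0.008 0 0 0" --pt "0 0 0.016 0 0 0" --pt "0 0 0.022 0 0 0" --pt "0 0 0.022 0 0 0"

```text
time_s: 75.1
position: [0.5326, -0.0922, 0.0468]
tcp_rot: [[-0.996, -0.092, -0.005], [-0.092, 0.996, 0.0], [0.005, 0.0, -1.0]]
force: [-8.3, -2.8, 14.3]
opening: 0.006
grasp_force: 7.1
```

send_rows --pt "0 0 0.006 0 0 0" --pt "0 0 0.012 0 0 0" --pt "0 0 0.015 0 0 0" --pt "0 0 0.015 0 0 0"

```text
time_s: 75.5
position: [0.5325, -0.0923, 0.0449]
tcp_rot: [[-0.996, -0.092, -0.004], [-0.092, 0.996, -0.0], [0.004, 0.0, -1.0]]
force: [-11.1, -1.5, 27.8]
opening: 0.004
grasp_force: 13.5
```

send_rows --pt "0 0 -0.06 0 0 0" --pt "0 0 -0.16 0 0 0" --pt "0 0 -0.28 0 0 0" --pt "0 0 -0.4 0 0 0" --pt "0 0 -0.46 0 0 0" --pt "0 0 -0.46 0 0 0"

```text
time_s: 76.1
position: [0.5376, -0.093, 0.1596]
tcp_rot: [[-0.996, -0.09, 0.008], [-0.09, 0.996, -0.003], [-0.008, -0.003, -1.0]]
force: [1.3, -0.3, 0.2]
opening: 0.002
grasp_force: 0.0
```

send_rows --pt "-0.03 0.12 0 0 0 0" --pt "-0.06 0.28 0 0 0 0" --pt "-0.1 0.44 0 0 0 0" --pt "-0.12 0.52 0 0 0 0" --pt "-0.12 0.52 0 0 0 0" --pt "-0.12 0.52 0 0 0 0" --pt "-0.12 0.52 0 0 0 0" --pt "-0.12 0.52 0 0 0 0" --pt "-0.12 0.52 0 0 0 0" --grip 0.75

```text
time_s: 77.0
position: [0.5541, 0.0378, 0.157]
tcp_rot: [[-0.996, -0.087, 0.003], [-0.087, 0.996, -0.001], [-0.002, -0.001, -1.0]]
force: [-0.7, -0.6, 0.1]
opening: 0.714
grasp_force: 0.0
```

```bash
python3 -c "
from h import *
st,p,W=look('w11',.5,.035,.08,.06,.06)
plan((.5540,.0387,.0405,185.1))"
```

```text
w11 (array([519.8,  34.7]), array([120.6,  48.1]), 5.09) [0.0671 0.0684 0.0723] 10476
t 77.05 pos [0.5541 0.0379 0.157 ] yaw -174.99 F [-0.3  0.6 -0.2] op 0.725 gf 0.0 q [  -8.   30.   96.   -0.   54. -103.]
(0.554, 0.0387, 0.0405, 185.1) [0.002, 0.004, 0.466, -0.001, 0.002, -0.001] rows>=2.3
```

send_rows --pt "0.002 0.004 0.12 0 0 0" --pt "0.002 0.004 0.24 0 0 0" --pt "0.002 0.004 0.36 0 0 0" --pt "0.002 0.004 0.44 0 0 0" --pt "0.002 0.004 0.466 0 0 0" --pt "0.002 0.004 0.466 0 0 0" --pt "0.002 0.004 0.466 0 0 0"

```text
time_s: 77.75
position: [0.5547, 0.0394, 0.0414]
tcp_rot: [[-0.996, -0.089, 0.004], [-0.089, 0.996, -0.001], [-0.004, -0.001, -1.0]]
force: [-0.3, -0.6, 0.1]
opening: 0.75
grasp_force: 0.0
```

send_rows --pt "0 0 0 0 0 0" --pt "0 0 0 0 0 0" --pt "0 0 0 0 0 0" --pt "0 0 0 0 0 0" --pt "0 0 0 0 0 0" --grip 0.5

```text
time_s: 78.25
position: [0.5544, 0.0394, 0.0414]
tcp_rot: [[-0.996, -0.089, 0.004], [-0.089, 0.996, -0.001], [-0.004, -0.002, -1.0]]
force: [-0.9, -0.8, 6.1]
opening: 0.548
grasp_force: 30.0
```

send_rows --pt "0 0 -0.01 0 0 0" --pt "0.03 0 -0.016 0 0 0" --pt "0.08 0 -0.016 0 0 0" --pt "0.15 0 -0.016 0 0 0" --pt "0.22 0 -0.016 0 0 0" --pt "0.29 0 -0.016 0 0 0" --pt "0.34 0 -0.03 0 0 0" --pt "0.34 0 -0.12 0 0 0" --pt "0.34 0 -0.25 0 0 0" --pt "0.34 0 -0.38 0 0 0" --pt "0.34 0 -0.5 0 0 0" --pt "0.34 0 -0.5 0 0 0" --pt "0.34 0 -0.5 0 0 0"

```text
$.moves: bad value
```

```bash
python3 -c "
from h import *
plan((.48,-.15,.17,137),(.4365,-.3278,.17,88.1))"
```

```text
t 78.25 pos [0.5544 0.0394 0.0414] yaw -174.88 F [-0.9 -0.8  6.1] op 0.548 gf 30.0 q [  -7.   40.  100.   -0.   39. -102.]
(0.48, -0.15, 0.17, 137) [0.362, -0.729, -0.515, -0.0, 0.003, 0.535] rows>=5.6
(0.4365, -0.3278, 0.17, 88.1) [-0.358, -0.639, 0.0, 0.0, 0.0, 0.543] rows>=5.7
```

send_rows --pt "0 0 -0.01 0 0 0" --pt "0.03 0 -0.016 0 0 0" --pt "0.08 0 -0.016 0 0 0" --pt "0.15 0 -0.016 0 0 0" --pt "0.22 0 -0.016 0 0 0" --pt "0.29 0 -0.016 0 0 0" --pt "0.34 0 -0.03 0 0 0" --pt "0.34 0 -0.12 0 0 0" --pt "0.34 0 -0.25 0 0 0" --pt "0.34 0 -0.38 0 0 0" --pt "0.34 0 -0.5 0 0 0" --pt "0.34 0 -0.5 0 0 0"

```text
time_s: 79.45
position: [0.4712, 0.032, 0.1688]
tcp_rot: [[-0.996, -0.089, 0.011], [-0.089, 0.996, -0.002], [-0.011, -0.003, -1.0]]
force: [0.9, -0.2, -2.4]
opening: 0.546
grasp_force: 30.0
```

send_rows --pt "0 0 0 0 0 0" --pt "0 0 0 0 0 0"

```text
time_s: 79.65
position: [0.4674, 0.0325, 0.1642]
tcp_rot: [[-0.996, -0.089, -0.0], [-0.089, 0.996, -0.0], [0.0, -0.0, -1.0]]
force: [-0.2, 0.4, -3.4]
opening: 0.546
grasp_force: 30.0
```

```bash
python3 -c "
from h import *
plan((.48,-.15,.17,137),(.4365,-.3278,.17,88.1))"
```

```text
t 79.65 pos [0.4674 0.0325 0.1642] yaw -174.91 F [-0.2  0.4 -3.4] op 0.546 gf 30.0 q [ -10.   24.  108.   -0.   49. -105.]
(0.48, -0.15, 0.17, 137) [0.015, -0.732, -0.023, -0.0, -0.0, 0.534] rows>=5.6
(0.4365, -0.3278, 0.17, 88.1) [-0.358, -0.639, 0.0, 0.0, 0.0, 0.543] rows>=5.7
```

send_rows --pt "0.002 -0.09 -0.003 0 0 0.067" --pt "0.004 -0.183 -0.006 0 0 0.134" --pt "0.006 -0.275 -0.009 0 0 0.2" --pt "0.008 -0.366 -0.012 0 0 0.267" --pt "0.01 -0.457 -0.015 0 0 0.334" --pt "0.012 -0.549 -0.018 0 0 0.4" --pt "0.014 -0.64 -0.02 0 0 0.467" --pt "0.015 -0.732 -0.023 0 0 0.534"

```text
time_s: 80.45
position: [0.48, -0.1506, 0.1692]
tcp_rot: [[-0.729, 0.685, -0.001], [0.685, 0.729, 0.002], [0.002, 0.0, -1.0]]
force: [0.2, -1.3, -2.2]
opening: 0.55
grasp_force: 30.0
```

send_rows --pt "-0.045 -0.08 0 0 0 0.068" --pt "-0.09 -0.16 0 0 0 0.136" --pt "-0.134 -0.24 0 0 0 0.204" --pt "-0.179 -0.32 0 0 0 0.272" --pt "-0.224 -0.4 0 0 0 0.34" --pt "-0.268 -0.48 0 0 0 0.408" --pt "-0.313 -0.56 0 0 0 0.475" --pt "-0.358 -0.639 0 0 0 0.543" --pt "-0.358 -0.639 0 0 0 0.543" --pt "-0.358 -0.639 0 0 0 0.543" --pt "-0.358 -0.639 0 0 0 0.543" --pt "-0.358 -0.639 0 0 0 0.543"

```text
time_s: 81.65
position: [0.4378, -0.3269, 0.1707]
tcp_rot: [[0.03, 1.0, 0.002], [1.0, -0.03, 0.001], [0.001, 0.002, -1.0]]
force: [0.5, 0.1, -3.4]
opening: 0.548
grasp_force: 30.0
```

```bash
python3 -c "
from h import *
plan((.4365,-.3285,.022,88.1))"
```

```text
t 81.65 pos [ 0.4378 -0.3269  0.1707] yaw 88.26 F [ 0.5  0.1 -3.4] op 0.548 gf 30.0 q [-49.  28.  96.   0.  55. -47.]
(0.4365, -0.3285, 0.022, 88.1) [-0.007, -0.006, 0.595, 0.001, -0.001, 0.002] rows>=3.0
```

send_rows --pt "-0.007 -0.006 0.1 0 0 0.002" --pt "-0.007 -0.006 0.2 0 0 0.002" --pt "-0.007 -0.006 0.3 0 0 0.002" --pt "-0.007 -0.006 0.4 0 0 0.002" --pt "-0.007 -0.006 0.49 0 0 0.002" --pt "-0.007 -0.006 0.55 0 0 0.002" --pt "-0.007 -0.006 0.585 0 0 0.002" --pt "-0.007 -0.006 0.595 0 0 0.002" --pt "-0.007 -0.006 0.595 0 0 0.002" --pt "-0.007 -0.006 0.595 0 0 0.002"

```text
time_s: 82.65
position: [0.4374, -0.3305, 0.0234]
tcp_rot: [[0.035, 0.999, 0.004], [0.999, -0.035, -0.002], [-0.002, 0.004, -1.0]]
force: [0.6, -0.7, -4.2]
opening: 0.548
grasp_force: 30.0
```

send_rows --pt "0 0 0.003 0 0 0" --pt "0 0 0.006 0 0 0" --pt "0 0 0.009 0 0 0" --pt "0 0 0.012 0 0 0" --pt "0 0 0.014 0 0 0" --pt "0 0 0.014 0 0 0"

```text
time_s: 83.25
position: [0.4368, -0.3301, 0.019]
tcp_rot: [[0.035, 0.999, 0.003], [0.999, -0.035, -0.001], [-0.001, 0.003, -1.0]]
force: [-0.5, -0.7, -3.0]
opening: 0.549
grasp_force: 30.0
```

send_rows --pt "0 0 0.002 0 0 0" --pt "0 0 0.004 0 0 0" --pt "0 0 0.004 0 0 0"

```text
time_s: 83.55
position: [0.4368, -0.3301, 0.018]
tcp_rot: [[0.035, 0.999, 0.003], [0.999, -0.035, -0.001], [-0.001, 0.003, -1.0]]
force: [1.2, 0.3, -2.6]
opening: 0.548
grasp_force: 30.0
```

send_rows --pt "0 0 0.002 0 0 0" --pt "0 0 0.004 0 0 0" --pt "0 0 0.004 0 0 0"

```text
time_s: 83.85
position: [0.4369, -0.3301, 0.017]
tcp_rot: [[0.035, 0.999, 0.003], [0.999, -0.035, -0.001], [-0.001, 0.003, -1.0]]
force: [0.1, -0.1, -3.0]
opening: 0.549
grasp_force: 30.0
```

send_rows --pt "0 0 0.002 0 0 0" --pt "0 0 0.003 0 0 0" --pt "0 0 0.003 0 0 0"

```text
time_s: 84.15
position: [0.4369, -0.3301, 0.0165]
tcp_rot: [[0.035, 0.999, 0.003], [0.999, -0.035, -0.001], [-0.001, 0.003, -1.0]]
force: [0.4, 0.9, -0.8]
opening: 0.548
grasp_force: 30.0
```

send_rows --pt "0 0 0.001 0 0 0" --pt "0 0 0.001 0 0 0"

```text
time_s: 84.35
position: [0.4369, -0.3301, 0.0165]
tcp_rot: [[0.035, 0.999, 0.003], [0.999, -0.035, -0.001], [-0.001, 0.003, -1.0]]
force: [-1.0, 1.9, 3.2]
opening: 0.551
grasp_force: 30.0
```

send_rows --pt "0 0 0 0 0 0" --pt "0 0 0 0 0 0" --pt "0 0 0 0 0 0" --pt "0 0 -0.04 0 0 0" --pt "0 0 -0.14 0 0 0" --pt "0 0 -0.3 0 0 0" --pt "0 0 -0.48 0 0 0" --pt "0 0 -0.66 0 0 0" --pt "0 0 -0.8 0 0 0" --pt "0 0 -0.92 0 0 0" --pt "0 0 -0.92 0 0 0" --grip 0.7

```text
time_s: 85.45
position: [0.4382, -0.332, 0.2516]
tcp_rot: [[0.035, 0.999, 0.01], [0.999, -0.035, -0.009], [-0.009, 0.01, -1.0]]
force: [-0.2, -0.4, -0.1]
opening: 0.703
grasp_force: 0.0
```

```bash
python3 - <<'E'
from h import *
st=readout.read_state();p,d=viewer.capture('wrist');cv2.imwrite('pics/w12.png',p[:,:,::-1]);W=cloud('wrist',d,None,st)
for x in(.518,.437):
    m=big((abs(W[...,0]-x)<.035)&(abs(W[...,1]+.331)<.12)&(W[...,2]>.03)&(W[...,2]<.1));print(rect(W[m]),np.percentile(W[m][:,2],[1,50,99]).round(4))
    for s in(-1,1):
        q=W[m&((W[...,1]+.331)*s>.062)&((W[...,1]+.331)*s<.093)&(abs(W[...,0]-x)<.015)];print('  end',s,len(q),np.percentile(q[:,2],[5,50,95,99]).round(4) if len(q) else '')
p,d=viewer.capture('top');cv2.imwrite('pics/t3.png',p[:,:,::-1]);plan()
E
```

```text
(array([ 518. , -331.4]), array([189.3,  48.4]), 88.06) [0.0333 0.0434 0.0486]
  end -1 616 [0.043  0.0465 0.0484 0.0492]
  end 1 937 [0.0436 0.0465 0.0485 0.0492]
(array([ 437.2, -328.8]), array([187.6,  48.1]), 87.93) [0.0412 0.0435 0.0485]
  end -1 631 [0.0439 0.0466 0.0485 0.0491]
  end 1 937 [0.0427 0.0465 0.0484 0.0493]
t 85.55 pos [ 0.4362 -0.3299  0.2471] yaw 87.99 F [-0.3  0.8 -0.3] op 0.702 gf 0.0 q [-49.  22.  92.   0.  65. -47.]
```

View pics/w12.png

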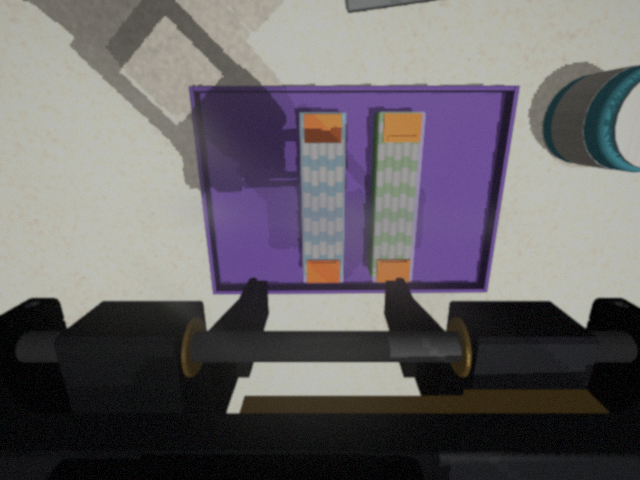

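View pics/t3.png

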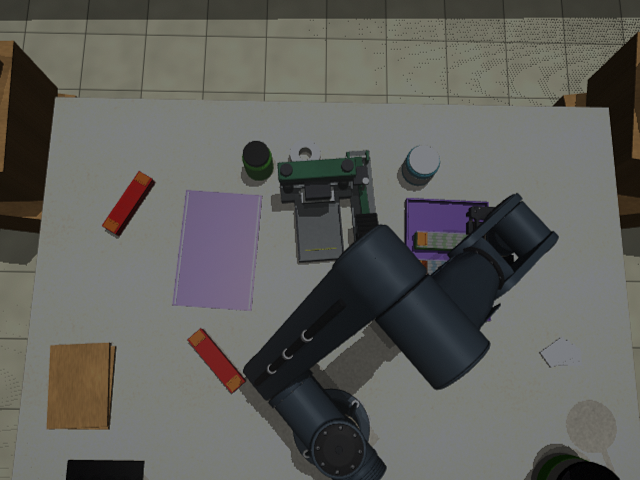

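Both cases, blue at (323,200) and green at (398,198), lie flat side by side in the tray. All four tabs sit about 3 mm above the lids. The mat at (217,250) is empty, and the jar, roll and tub haven't been moved. Handing in.

```bash
python3 -c "
from rig import ticket
print(ticket.hand_in())"
```

```text
the job is handed in; nothing more can be done
None
```

Both cases on the mat, green and turquoise (there was no black one), had both tabs pressed flat and now lie flat side by side in the purple tray; I handed the job in at about 86 s of the 210 s allowed.

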